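# Shade card under the magnifier

## Robot

A 6-joint arm with a two-finger parallel gripper is mounted at the origin on the work surface. World frame = base frame: x ahead of the robot, y to its left, z up, the work surface at z = 0. Lengths are in m, angles in rad, forces in N, time in s.
With the tool pointing down it reaches from about 0.225 to 0.875 m from the base axis. Payload 3.4 kg.
Tool frame: the origin (TCP) lies between the finger pads; the fingertips stand 25 mm ahead of it and the grasp point (between the pads) lies 6 mm ahead of it (manip.tips_ahead is the distance from the TCP to the fingertips, in m); z points along the fingers, x is the direction in which the jaws open and shut, and the axes are right-handed (so a half turn about z gives the same grasp; the last joint's range is limited). The gripper opens to 85 mm and grips with 20 to 120 N. Pads are 22 mm wide; open, the fingers measure 114 mm over their backs; the gripper's body (76 mm by 85 mm) begins 54 mm behind the grasp point. The pads swing forward as they close: fully open they stand 13 mm farther back than shut.
Start: joints at [-1.232, 0.276, 1.505, -0, 1.361, -0.121], TCP at [0.255, -0.515, 0.256] pointing down, gripper open.
Joint ranges: [-2.89, 2.89], [-0.75, 2.08], [0.22, 2.7], [-1.18, 4.32], [0.11, 2.71], [-2.7, 2.7]. Speed limits (rad/s): [2.57, 2.57, 3.14, 3.14, 3.14, 3.14].

## Interface

Orientations are given as a unit quaternion [w, x, y, z].
In Python, from rig import manip gives the robot as it stands. The module is installed in compiled form; this text tells all that it offers.
- The arm moves only by the tool send_rows, never from a script. Its argument "plan" is a list of rows, each an object with "linear": the shift along the tool's x, y, z in m, a list of three; "delta_rot": the turn, a rotation vector about the tool's x, y, z in degrees, a list of three; "fingers": the finger opening in m, from 0 to 0.0854. A call has 1 to 12 rows; each row shifts and turns the pose as measured when the row begins, along the tool's axes as they then stand; what a row does not reach is not made up. A row lasts 1/12 s, in which the tool goes at most 41.7 mm and 7.16 degrees, less where a joint would pass 70% of its speed; a pose out of reach is approached as far as the arm can. A call with a gripper value outside its range is refused whole. The fingers move at their own pace and stop on an object; "force" is the grip in N (left out, the last holds). Time passes only in rows, so rows that do not move let the fingers close. It gives the time, the measured TCP pose, the force and the opening at its end, in the units of the state.
- manip.get_state(): the state, without advancing time (a new reading comes with each control period).
- manip.get_image(name): name is "scene" or "side" or "wrist"; returns the picture (384x512x3 uint8, red, green, blue); there is no depth.
- manip.camera_info(name): a dict with "K" (3x3 intrinsics, pixels), "rvec" (rotation vector, rad) and "tvec" (3), from world to camera coordinates, as OpenCV has them. Camera axes: x right, y down, z forward; pixel columns grow to the right and rows downward; lengths in m; the calibration is good to about 2 mm. The wrist camera is an equidistant fisheye: a pixel r from the principal point sees the ray r / f radians off the axis. A picture is of the moment at which its call begins: read the wrist's pose just before it. camera_info takes no time and is no camera call; for the wrist camera it gives the pose at the moment of the call.
- manip.sign_off(): hands the job in, once; it reports no verdict.
Trained networks look in the newest picture that a camera, given by its name, has taken for a name from the list of things; names that differ only in an ending like _2 or _b are one class to them, and where a whole thing is asked for, a point or a joint stands for the part that bears it (a point fixed in the world has none). Each returns a list of dicts, best first, with "p" (0 to 1); they miss things now and then, are a little off and sometimes report something else, mostly with a low value. They report only what shows in the picture. A call takes as long as a camera call. They do not tell look-alikes from the thing itself.
- manip.find_in(thing, camera): "extent" ([left, top, right, bottom] in pixels, round what is visible of it).
- manip.masks_of(thing, camera): "pixels" (384x512 bool, what is visible of it) and "extent" ([left, top, right, bottom] in pixels, round what is visible of it).
The state is a dict: "clock": time; "qpos": joint angles; "qd": joint speeds; "effort": joint torques, N m; "position": TCP position; "ee_rot": TCP orientation; "contact_force": force on the tool from outside, world axes, zero at the start; "moment": the same for the moment, N m; "width": finger opening in m.
Only numpy, scipy, OpenCV 4.12 (cv2) and the standard library are available. Lean on these libraries where they do the work, as an engineer would, in place of code of your own. Each camera call takes 0.05 s, during which the arm holds its last target. There are 200 camera calls.

## Task

Slide the shade card into the viewing frame, under its side lips and fully home against the end stop, and leave it there. Then draw the magnifier out of its sloping rest and hold it with its lens level and centred over the frame, about 15 cm above the table; finish still holding it there, in the gripper alone. Leave the other things on the table where they are.

Things in the scene. Friction and masses are not known exactly. Their poses are not given: they have to be found in the camera images.
- card: Shade card: loose flat white board 140 (x) x 90 (y) x 6 mm with rows of small coloured swatches, lying on the table, about 90 g. Origin: centre of its underside; z up. The plain leading edge at x = +70 mm goes into the frame first; a pull bar stands across its tail.
- card_bar (a point): Middle of the card's wooden pull bar, at x = -55 mm, z = 20 mm of the card, axes as the card's. The bar is 12 (x) x 50 (y) mm; its top is 34 mm above the card's underside. Grip it from above across its 12 mm thickness (along x).
- frame: Viewing frame, light wood, fixed, left or right on the table: two rails along its x, 14 mm high, 94 mm apart, with an end stop whose face is at x = +40 mm; open at the top. Origin: on the table, middle of the channel; +x is the way the card slides in, z up. No floor: the card slides on the table. With the card fully home, the card's origin is at x = -30 mm, y = 0 and its bar at x = -85 mm.
- frame_mouth (a point): Middle of the frame's mouth, on the table, at x = -40 mm of the frame, axes as the frame's. From here to the stop each rail has a lip that overhangs the channel by 9 mm, its underside 8.5 mm above the table. Two guides, 14 mm high, splay outwards ahead of the mouth to 22 mm before it.
- rest: Magnifier rest, brown wood, fixed, on the side where the frame is not: base plate 130 (x) x 100 (y) x 12 mm with a pocket 88 mm wide, sloping at 45 degrees and open at its upper end towards the rest's -x. Origin: centre of the base's underside, z up. The seated lens has its centre 50 mm above the origin. Highest wood about 102 mm.
- rest_mouth (a point): Middle of the pocket's open upper end, 10 mm up the slope from the seated lens's centre. The magnifier draws out along its own handle, up the slope (rest's -x and +z in equal parts), and is clear after 50 mm. A strip 14 mm wide carries on under the handle to 68 mm above this point along the slope.
- magnifier: Hand magnifier, loose, about 110 g, seated in the rest with its handle sloping up at 45 degrees towards the rest's -x. Origin: lens centre; xy is the lens plane, z the lens normal; the handle runs along its -x. Steel rim 70 mm across, 10 mm thick; black handle 18 mm wide (y), 10 mm thick (z), from x = -50 to -150 mm, after a narrower steel neck.
- mag_grip (a point): Point on the axis of the magnifier's handle at x = -112 mm of the magnifier, axes as the magnifier's: bare handle, beyond the rest's strip. Grip here from above across the 18 mm width (along y).
- bead_box: White two-compartment bead box, 80 x 120 x 26 mm, loose, a bystander; origin centre of underside.
- spool_a: Thread spool 38 mm across, 46 mm high, standing loose in the middle, just before the bead box, a bystander; origin centre of underside.
- spool_b: The same kind of thread spool, 38 mm across, 46 mm high, standing loose at the left, a bystander; origin centre of underside.
- mug: White mug, 76 mm across, 85 mm high, loose at the left, a bystander; origin centre of underside.
- hoop: Wooden embroidery hoop, 130 mm across, 12 mm high, lying loose at the right, a bystander; origin centre of underside.
- pin_tin: Round steel pin tin, 60 mm across, 40 mm high, loose at the right, beyond the hoop, a bystander; origin centre of underside.
- shears: Tailor's shears with black bows, about 160 mm long, 8 mm high, lying loose at the far left, a bystander; origin near the pivot, on the table.
There are look-alikes about, which are no part of the job. What is shaped like the magnifier but green or red is not meant.

How it is judged:
On the way, in this order (a step that is already met when the one before it is completed fails the run):
1. the shade card is fully home in the frame, flat on the table under the lips (x of card in the frame of frame above -0.035 m and y of card in the frame of frame between -0.006 and 0.006 m and height (world z) of card below 0.004 m and angle between the x axis of card and the x axis of frame, either way round below 0.08 rad), for 0.2 s.
2. the magnifier has been drawn out of its rest and raised (distance between magnifier and rest above 0.11 m and height (world z) of magnifier above 0.1 m and contact force between magnifier and rest below 0.05 N), for 0.2 s.
At the end, for the whole second after the job is handed in: Card flat in the frame, leading edge within 5 mm of the stop; magnifier gripped, at rest, touching neither rest, frame nor card, lens centre 110 to 190 mm above the table and within 35 mm sideways of the frame's origin, lens within 15 degrees of level (either face up) (all of step 1 and horizontal distance between magnifier and frame below 0.035 m and height (world z) of magnifier between 0.11 and 0.19 m and (angle between magnifier's own z axis and vertical below 0.26 rad or angle between magnifier's own z axis and vertical above 2.88 rad) and linear speed of magnifier below 0.03 m/s and contact force between the fingers and magnifier above 1 N and contact force between magnifier and rest below 0.05 N and contact force between magnifier and frame below 0.05 N and contact force between magnifier and card below 0.05 N); the arm keeps its last pose, push and grip.
It fails at once if a bystander is moved by more than 30 mm (distance of any of bead_box, spool_a, spool_b, mug, hoop, pin_tin, shears from where it was at the start of the episode above 0.03 m).
It also fails if it takes over 61 s, if anything falls off the work surface, if the arm or the gripper's body presses on something with over 40 N, if the wrist force passes 120 N, or if a joint passes its speed limit or range.

## Working session

There is one attempt and no reset: what is moved stays moved. The work goes in short steps, Python scripts to look and compute and a tool call to move; the robot and the scene stay as the last step left them, time stands still between calls to the robot, and variables do not carry over. Pictures are saved under pics/ and viewed, about 8 in all and at most 12, crops included, and the job is handed in when it is done.

Besides the shell and the picture viewer there is one more tool, called after "Call:" as name(argument=value, ...), one argument or row to a line, values as JSON. send_rows: Moves the arm, as the interface text tells. Its arguments: {"type":"object","properties":{"plan":{"type":"array","items":{"type":"object","properties":{"linear":{"type":"array","items":{"type":"number"}},"delta_rot":{"type":"array","items":{"type":"number"}},"fingers":{"type":"number"}}}},"force":{"type":"number"}},"required":["plan"]}

```bash
mkdir -p pics; ls; python3 - <<'E'
from rig import manip
import cv2,numpy as np
s=manip.get_state();print(s)
a=manip.get_image("scene");b=manip.get_image("side")
cv2.imwrite("pics/scene0.png",a[:,:,::-1]);cv2.imwrite("pics/side0.png",b[:,:,::-1])
for c in("scene","side"):
    i=manip.camera_info(c);print(c,i)
    for t in("card","card_bar","frame","rest","magnifier","spool_a","mug","hoop"):
        print(c,t,[(np.round(d["extent"]).tolist(),round(d["p"],2)) for d in manip.find_in(t,c)[:4]])
print(manip.get_state()["clock"])
E
```

```text
pics
{'clock': 0.0, 'qpos': array([-1.23204219e+00,  2.76606901e-01,  1.50617344e+00, -9.45663248e-06,
        1.36068275e+00, -1.20997085e-01]), 'qd': array([-8.12316155e-04, -9.33670951e-04, -8.60576392e-05,  1.83704627e-04,
       -6.03198922e-04,  2.24881587e-03]), 'effort': array([-1.21856829e-03, -4.16783953e+01, -2.45804536e+01, -3.20523677e-04,
        1.11380493e-02, -1.20558624e-05]), 'position': array([ 0.25496983, -0.51482564,  0.25541682]), 'ee_rot': array([-5.81917678e-04,  8.49625119e-01, -5.27386275e-01, -7.32135299e-04]), 'contact_force': array([0.16504754, 0.11473671, 0.52336478]), 'moment': array([-0.03632419, -0.01771793,  0.00788847]), 'width': 0.0851302862676039}
scene {'K': array([[407.11375281,   0.        , 249.88756861],
       [  0.        , 407.11375281, 190.99537565],
       [  0.        ,   0.        ,   1.        ]]), 'rvec': array([ 1.64330133,  2.06998793, -0.73652823]), 'tvec': array([ 0.12908317, -0.29807937,  1.580817  ])}
scene card [([228.0, 199.0, 272.0, 246.0], 0.64)]
scene card_bar [([225.0, 202.0, 272.0, 243.0], 0.67), ([141.0, 208.0, 180.0, 
[... 499 characters left out ...]
6.56556082],
       [  0.        ,   0.        ,   1.        ]]), 'rvec': array([ 2.24484079, -0.07930646,  0.03976489]), 'tvec': array([-0.44866698,  0.07887622,  1.74935118])}
side card [([261.0, 191.0, 304.0, 212.0], 0.67)]
side card_bar [([264.0, 191.0, 301.0, 215.0], 0.91)]
side frame [([277.0, 153.0, 314.0, 176.0], 0.77)]
side rest [([296.0, 222.0, 330.0, 251.0], 0.71), ([302.0, 231.0, 352.0, 266.0], 0.6)]
side magnifier [([248.0, 234.0, 276.0, 271.0], 0.86), ([166.0, 251.0, 192.0, 290.0], 0.69), ([296.0, 223.0, 327.0, 246.0], 0.51)]
side spool_a [([322.0, 189.0, 336.0, 206.0], 0.52), ([249.0, 125.0, 260.0, 137.0], 0.44)]
side mug [([289.0, 115.0, 310.0, 142.0], 0.98)]
side hoop []
0.9
```

```bash
python3 - <<'E'
import cv2
a=cv2.imread("pics/scene0.png")[110:310,90:430];cv2.imwrite("pics/v1.png",cv2.resize(a,None,fx=2.35,fy=2.35,interpolation=cv2.INTER_CUBIC))
b=cv2.imread("pics/side0.png")[100:310,140:400];cv2.imwrite("pics/v2.png",cv2.resize(b,None,fx=2.8,fy=2.8,interpolation=cv2.INTER_CUBIC))
E
```

```text
(no output)
```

View pics/v1.png

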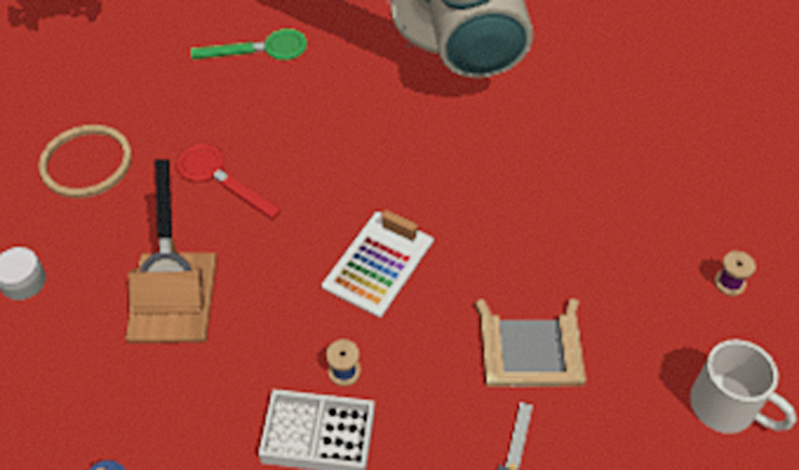

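View pics/v2.png

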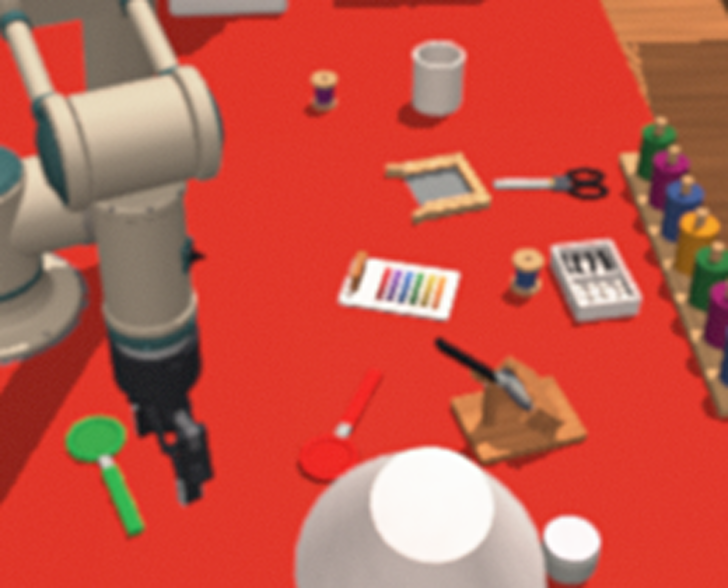

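Scene view: the black-handled magnifier with steel rim in the brown rest is at about (160,195); look-alikes are green (195,128) and red (188,187), neither meant. The card is at (250,220) with its bar at the top, the frame at (317,255) with its mouth towards the robot. The side view agrees. Next come rough positions.

```bash
cat > h.py <<'E'
from rig import manip
import cv2,numpy as np
from scipy.spatial.transform import Rotation as R
def cam(c):
    i=manip.camera_info(c);M=cv2.Rodrigues(np.array(i["rvec"]))[0];t=np.array(i["tvec"])
    return np.array(i["K"]),M,t
def ray(C,uv,fish=False):
    K,M,t=C
    d=np.array([(uv[0]-K[0,2])/K[0,0],(uv[1]-K[1,2])/K[1,1],1.])
    if fish:
        r=np.hypot(d[0],d[1]); d=np.array([d[0]/r*np.sin(r),d[1]/r*np.sin(r),np.cos(r)])
    return -M.T@t, M.T@d
def atz(C,uv,z,fish=False):
    o,d=ray(C,uv,fish); return o+d*(z-o[2])/d[2]
def proj(C,P,fish=False):
    K,M,t=C; p=np.atleast_2d(P)@M.T+t
    if fish:
        r=np.hypot(p[:,0],p[:,1]);s=np.arctan2(r,p[:,2])/np.maximum(r,1e-9)
        q=p[:,:2]*s[:,None]
    else: q=p[:,:2]/p[:,2:]
    return q*[K[0,0],K[1,1]]+K[:2,2]
def q2R(q): return R.from_quat([q[1],q[2],q[3],q[0]])
E
python3 - <<'E'
from h import *
C=cam("scene")
f=lambda u,v,z:print((u,v),np.round(atz(C,(90+u/2.35,110+v/2.35),z),3))
for n,z,L in (("card TL TR BR BL",.006,[(378,212),(433,240),(380,315),(322,285)]),("bar top",.034,[(400,220)]),
 ("frame guideL guideR stopL stopR",.014,[(480,303),(575,300),(487,378),(584,378)]),
 ("rest corners",.012,[(127,340),(205,340),(215,254)]),("handle end",.16,[(162,161)]),("lens",.05,[(165,265)]),
 ("spool a",.046,[(343,352)]),("red handle",0.01,[(277,214),(200,162)]),("hoop",.01,[(85,160)])):
    print(n);[f(u,v,z) for u,v in L]
E
```

```text
card TL TR BR BL
(378, 212) [ 0.439 -0.024  0.006]
(433, 240) [0.469 0.059 0.006]
(380, 315) [0.598 0.016 0.006]
(322, 285) [ 0.571 -0.068  0.006]
bar top
(400, 220) [0.466 0.012 0.034]
frame guideL guideR stopL stopR
(480, 303) [0.557 0.137 0.014]
(575, 300) [0.526 0.253 0.014]
(487, 378) [0.659 0.162 0.014]
(584, 378) [0.633 0.275 0.014]
rest corners
(127, 340) [ 0.707 -0.282  0.012]
(205, 340) [ 0.685 -0.187  0.012]
(215, 254) [ 0.559 -0.218  0.012]
handle end
(162, 161) [ 0.534 -0.273  0.16 ]
lens
(165, 265) [ 0.613 -0.26   0.05 ]
spool a
(343, 352) [ 0.681 -0.009  0.046]
red handle
(277, 214) [ 0.476 -0.158  0.01 ]
(200, 162) [ 0.411 -0.293  0.01 ]
hoop
(85, 160) [ 0.444 -0.457  0.01 ]
```

```bash
cat >> h.py <<'E'
def toward(p,Rt,n=None):
    "rows (tool frame) needed from present pose to position p, Rotation Rt; printed"
    s=manip.get_state();R0=q2R(s["ee_rot"]);d=np.array(p)-s["position"]
    rv=np.degrees((R0.inv()*Rt).as_rotvec())
    n=n or int(max(np.ceil(np.linalg.norm(d)/.0405),np.ceil(np.linalg.norm(rv)/7.)))
    # tool-frame per-row shift: constant world velocity, constant rotation
    print("clock",round(s["clock"],2),"pos",s["position"].round(4),"dist",np.linalg.norm(d).round(4),"n",n,"rot/row",(rv/n).round(3))
    for k in range(n):
        Rk=R0*R.from_rotvec(np.radians(rv*k/n)); print(k,(Rk.inv().apply(d/n)*1000).round(1).tolist(),"mm")
def down(yaw): # tool x at yaw (deg), z down
    return R.from_euler("z",yaw,degrees=True)*R.from_euler("x",180,degrees=True)
E
python3 - <<'E'
from h import *
K,M,t=cam("wrist");s=manip.get_state();Rt=q2R(s["ee_rot"])
print(K,"cam in tool",Rt.inv().apply(-M.T@t-s["position"]).round(4),"cam axis in tool",Rt.inv().apply(M[2]).round(3),"x",Rt.inv().apply(M[0]).round(3))
toward([.45,.05,.36],down(-18.4))
E
```

```text
[[297.31863964   0.         255.26981449]
 [  0.         297.31863964 189.3451897 ]
 [  0.           0.           1.        ]] cam in tool [-0.0002 -0.0819 -0.1182] cam axis in tool [-0.     0.319  0.948] x [ 1. -0.  0.]
clock 0.9 pos [ 0.2552 -0.5153  0.2564] dist 0.6068 n 15 rot/row [ 0.    -0.    -3.017]
0 [-28.0, -28.4, -6.9] mm
1 [-26.5, -29.8, -6.9] mm
2 [-24.9, -31.2, -6.9] mm
3 [-23.2, -32.4, -6.9] mm
4 [-21.5, -33.6, -6.9] mm
5 [-19.7, -34.7, -6.9] mm
6 [-17.8, -35.7, -6.9] mm
7 [-15.9, -36.6, -6.9] mm
8 [-14.0, -37.3, -6.9] mm
9 [-12.0, -38.0, -6.9] mm
10 [-10.0, -38.6, -6.9] mm
11 [-7.9, -39.1, -6.9] mm
12 [-5.8, -39.4, -6.9] mm
13 [-3.8, -39.7, -6.9] mm
14 [-1.7, -39.8, -6.9] mm
```

Call:
send_rows(
  plan=[
    {"linear": [-0.028, -0.028, -0.007], "delta_rot": [0, 0, -3], "fingers": 0.085},
    {"linear": [-0.0265, -0.03, -0.007], "delta_rot": [0, 0, -3], "fingers": 0.085},
    {"linear": [-0.025, -0.031, -0.007], "delta_rot": [0, 0, -3], "fingers": 0.085},
    {"linear": [-0.023, -0.0325, -0.007], "delta_rot": [0, 0, -3], "fingers": 0.085},
    {"linear": [-0.0215, -0.0335, -0.007], "delta_rot": [0, 0, -3], "fingers": 0.085},
    {"linear": [-0.02, -0.035, -0.007], "delta_rot": [0, 0, -3], "fingers": 0.085},
    {"linear": [-0.018, -0.036, -0.007], "delta_rot": [0, 0, -3], "fingers": 0.085},
    {"linear": [-0.016, -0.0365, -0.007], "delta_rot": [0, 0, -3], "fingers": 0.085},
    {"linear": [-0.014, -0.037, -0.007], "delta_rot": [0, 0, -3], "fingers": 0.085},
    {"linear": [-0.012, -0.038, -0.007], "delta_rot": [0, 0, -3], "fingers": 0.085},
    {"linear": [-0.01, -0.0385, -0.007], "delta_rot": [0, 0, -3], "fingers": 0.085},
    {"linear": [-0.008, -0.039, -0.007], "delta_rot": [0, 0, -3], "fingers": 0.085},
  ],
)

```text
clock: 1.9
position: [0.408, -0.0555, 0.3401]
ee_rot: [0.001, 0.973, -0.232, 0.002]
contact_force: [0.5, -0.2, -0.9]
width: 0.0849
```

```bash
python3 - <<'E'
from h import *
toward([.47,.09,.30],down(-18.4))
E
```

```text
clock 1.9 pos [ 0.408  -0.0555  0.3401] dist 0.1631 n 5 rot/row [ 0.018 -0.056 -1.693]
0 [-2.1, -31.6, 8.0] mm
1 [-1.2, -31.6, 8.0] mm
2 [-0.2, -31.6, 8.0] mm
3 [0.7, -31.6, 8.0] mm
4 [1.6, -31.6, 8.0] mm
```

Call:
send_rows(
  plan=[
    {"linear": [-0.002, -0.032, 0.008], "delta_rot": [0, 0, -1.7], "fingers": 0.05},
    {"linear": [-0.001, -0.032, 0.008], "delta_rot": [0, 0, -1.7], "fingers": 0.05},
    {"linear": [0, -0.032, 0.008], "delta_rot": [0, 0, -1.7], "fingers": 0.05},
    {"linear": [0.001, -0.032, 0.008], "delta_rot": [0, 0, -1.7], "fingers": 0.05},
    {"linear": [0.0015, -0.032, 0.008], "delta_rot": [0, 0, -1.7], "fingers": 0.05},
    {"linear": [0, 0, 0], "delta_rot": [0, 0, 0], "fingers": 0.05},
    {"linear": [0, 0, 0], "delta_rot": [0, 0, 0], "fingers": 0.05},
  ],
)

```text
clock: 2.48
position: [0.4748, 0.108, 0.3028]
ee_rot: [-0.0, 0.989, -0.149, 0.008]
contact_force: [0.1, -0.2, 0.0]
width: 0.0499
```

```bash
python3 - <<'E'
from h import *
import pickle
C=cam("wrist");a=manip.get_image("wrist");cv2.imwrite("pics/w1.png",a[:,:,::-1])
m={}
for t in("card","frame","card_bar"):
    m[t]=manip.masks_of(t,"wrist");print(t,[(d["p"],d["extent"],d["pixels"].sum()) for d in m[t]])
pickle.dump((C,m),open("w1.pkl","wb"));print(manip.get_state()["position"])
cv2.imwrite("pics/v3.png",cv2.resize(a[:,:,::-1],None,fx=1.56,fy=1.56,interpolation=cv2.INTER_CUBIC))
E
```

```text
card [(0.89, [259.3, 181.7, 349.4, 238.7], np.int64(4848))]
frame [(0.66, [258.9, 9.7, 365.4, 122.8], np.int64(5678))]
card_bar [(0.95, [256.0, 184.9, 348.6, 241.8], np.int64(4798))]
[0.47469953 0.10585165 0.30358348]
```

View pics/v3.png

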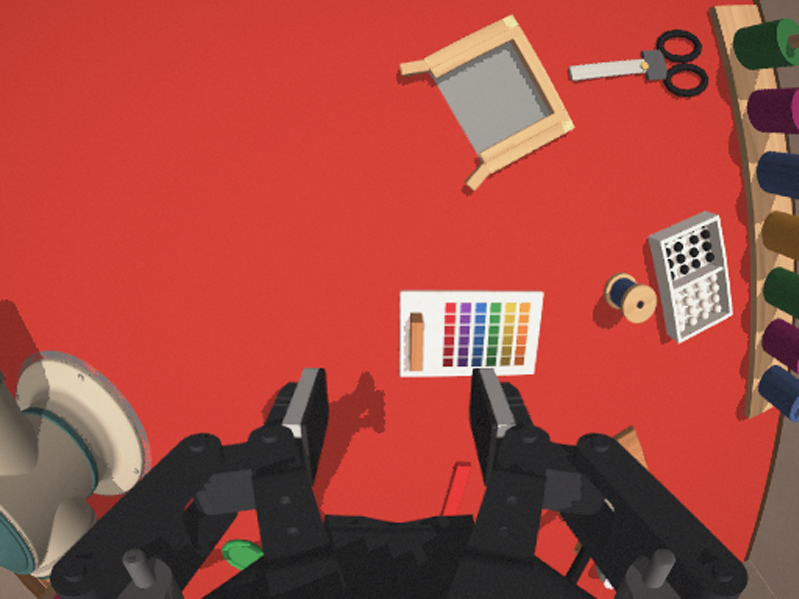

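The wrist view shows the card at about (470,335), with its bar at (417,340), and the frame at (500,100) with its mouth to the lower left (view pixels). I fit both from their corners.

```bash
cat >> h.py <<'E'
from scipy.optimize import least_squares
def fit(C,mod,px,x0,fish=True):
    mod=np.array(mod,float);px=np.array(px,float)
    def P(x):
        c,s=np.cos(x[2]),np.sin(x[2]); return np.c_[mod[:,0]*c-mod[:,1]*s+x[0],mod[:,0]*s+mod[:,1]*c+x[1],mod[:,2]]
    r=least_squares(lambda x:(proj(C,P(x),fish)-px).ravel(),x0,loss="soft_l1")
    return r.x,(proj(C,P(r.x),fish)-px).round(1)
E
python3 - <<'E'
from h import *
import pickle
C,m=pickle.load(open("w1.pkl","rb"))
a=cv2.imread("pics/w1.png")
# card: white/swatch mask -> quad
k=m["card"][0]["pixels"].astype(np.uint8)
r=cv2.minAreaRect(cv2.findContours(k,0,2)[0][0]);print(cv2.boxPoints(r))
px=np.array([(401,292),(543,293),(536,377),(400,376)])/1.56
x,e=fit(C,[(-.07,.045,.006),(.07,.045,.006),(.07,-.045,.006),(-.07,-.045,.006)],px,[.52,0,-.3]);print("card",x.round(4),np.degrees(x[2]),e.tolist())
# bar top click
print("bar",atz(C,(417/1.56,(314+371)/2/1.56),.034,True))
for n,u,v,z in (("guideL tip",401,69,.014),("guideR tip",470,187,.014),("lip L mouth inner",437,80,.014),("lip R mouth inner",481,157,.014),("stop inner L",514,42,.014),("stop inner R",555,113,.014),("stop outer L",513,17,.014),("outer R",573,128,.014)):
    print(n,atz(C,(u/1.56,v/1.56),z,True).round(4))
E
```

```text
[[257. 184.]
 [348. 184.]
 [348. 241.]
 [257. 241.]]
card [ 0.5189 -0.0094 -0.3111] -17.825823985819056 [[0.2, 0.1], [0.7, 0.2], [-1.6, -1.4], [0.0, 0.4]]
bar [0.46769035 0.01319097 0.034     ]
guideL tip [0.5254 0.2497 0.014 ]
guideR tip [0.5531 0.1327 0.014 ]
lip L mouth inner [0.5522 0.2316 0.014 ]
lip R mouth inner [0.5699 0.1558 0.014 ]
stop inner L [0.629  0.2489 0.014 ]
stop inner R [0.6476 0.1777 0.014 ]
stop outer L [0.6356 0.2719 0.014 ]
outer R [0.6612 0.1606 0.014 ]
```

```bash
python3 - <<'E'
from h import *
toward([.4668,.0085,.12],down(-17.8))
E
```

```text
clock 2.68 pos [0.4747 0.1059 0.3036] dist 0.2079 n 6 rot/row [-0.033 -0.167  0.068]
0 [3.1, 16.0, 30.6] mm
1 [3.2, 16.0, 30.6] mm
2 [3.3, 15.9, 30.6] mm
3 [3.4, 15.9, 30.6] mm
4 [3.5, 15.9, 30.6] mm
5 [3.6, 15.9, 30.6] mm
```

Call:
send_rows(
  plan=[
    {"linear": [0.003, 0.016, 0.0305], "delta_rot": [0, -0.15, 0], "fingers": 0.05},
    {"linear": [0.003, 0.016, 0.0305], "delta_rot": [0, -0.15, 0], "fingers": 0.05},
    {"linear": [0.0035, 0.016, 0.0305], "delta_rot": [0, -0.15, 0], "fingers": 0.05},
    {"linear": [0.0035, 0.016, 0.0305], "delta_rot": [0, -0.15, 0], "fingers": 0.05},
    {"linear": [0.0035, 0.016, 0.0305], "delta_rot": [0, -0.15, 0], "fingers": 0.05},
    {"linear": [0.0035, 0.016, 0.0305], "delta_rot": [0, -0.15, 0], "fingers": 0.05},
    {"linear": [0, 0, 0], "delta_rot": [0, 0, 0], "fingers": 0.05},
  ],
)

```text
clock: 3.27
position: [0.4711, -0.0026, 0.1223]
ee_rot: [-0.003, 0.988, -0.157, 0.011]
contact_force: [-1.5, 0.4, -1.1]
width: 0.0503
```

```bash
python3 - <<'E'
from h import *
C=cam("wrist");a=manip.get_image("wrist")
cv2.imwrite("pics/w2.png",a[:,:,::-1]);cv2.imwrite("pics/v4.png",cv2.resize(a[:,:,::-1],None,fx=1.56,fy=1.56))
B=np.array([.4665,.0074]);c,s=np.cos(np.radians(-17.8)),np.sin(np.radians(-17.8))
P=[[B[0]+x*c-y*s,B[1]+x*s+y*c,.034] for x in(-.006,.006) for y in(-.025,.025)]
print("predicted bar top corners in view px",(proj(C,P,True)*1.56).round(0).tolist())
import pickle;pickle.dump(C,open("w2.pkl","wb"))
toward([.4668,.0085,.036],down(-17.8))
E
```

```text
predicted bar top corners in view px [[368.0, 354.0], [365.0, 255.0], [392.0, 354.0], [391.0, 254.0]]
clock 3.32 pos [ 0.4727 -0.0019  0.1246] dist 0.0894 n 3 rot/row [-0.204 -0.483 -0.084]
0 [-3.7, -2.4, 29.5] mm
1 [-3.4, -2.5, 29.5] mm
2 [-3.2, -2.6, 29.5] mm
```

View pics/v4.png

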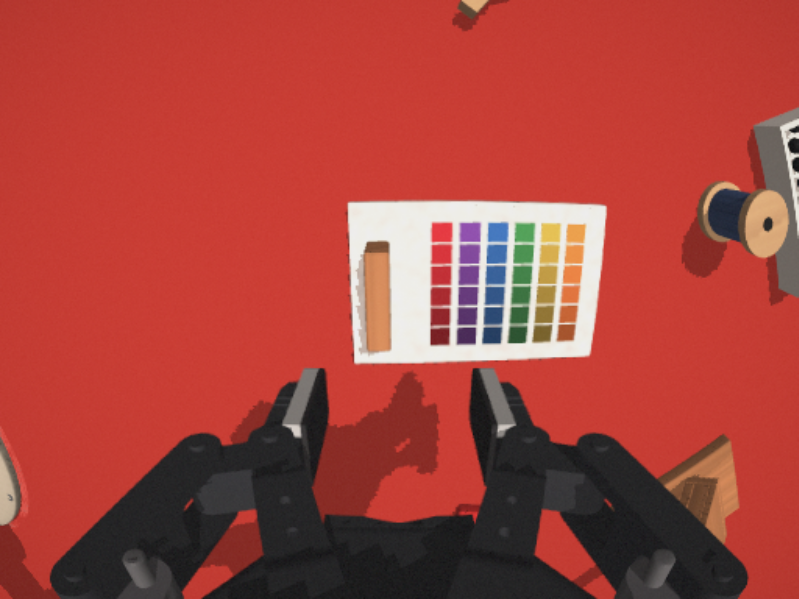

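The bar's top is at about (377,300), within 2 px of the prediction. I refit the card from its corners here.

```bash
python3 - <<'E'
from h import *
import pickle
C=pickle.load(open("w2.pkl","rb"))
px=np.array([(348,202),(607,206),(590,356),(355,363)])/1.56
x,e=fit(C,[(-.07,.045,.006),(.07,.045,.006),(.07,-.045,.006),(-.07,-.045,.006)],px,[.52,0,-.3]);print("card",x.round(4),np.degrees(x[2]),e.tolist())
b=x[:2]-.055*np.array([np.cos(x[2]),np.sin(x[2])]);print(b)
toward([b[0],b[1],.036],down(np.degrees(x[2])))
E
```

```text
card [ 0.519  -0.0081 -0.3073] -17.608661900028512 [[0.3, 0.2], [0.1, -0.1], [-0.2, -0.1], [-0.2, 0.1]]
[0.46661901 0.00854789]
clock 3.32 pos [ 0.4727 -0.0019  0.1246] dist 0.0894 n 3 rot/row [-0.203 -0.484 -0.148]
0 [-3.7, -2.4, 29.5] mm
1 [-3.5, -2.5, 29.5] mm
2 [-3.2, -2.6, 29.5] mm
```

Call:
send_rows(
  plan=[
    {"linear": [-0.004, -0.003, 0.02], "delta_rot": [-0.2, -0.5, -0.15], "fingers": 0.05},
    {"linear": [-0.0035, -0.0025, 0.02], "delta_rot": [-0.2, -0.5, -0.15], "fingers": 0.05},
    {"linear": [-0.003, -0.0025, 0.02], "delta_rot": [-0.2, -0.5, -0.15], "fingers": 0.05},
    {"linear": [0, 0, 0], "delta_rot": [0, 0, 0], "fingers": 0.05},
    {"linear": [0, 0, 0], "delta_rot": [0, 0, 0], "fingers": 0.05},
  ],
)

```text
clock: 3.73
position: [0.4741, 0.0067, 0.0724]
ee_rot: [-0.001, 0.987, -0.157, 0.009]
contact_force: [1.5, 0.3, 0.2]
width: 0.0502
```

```bash
python3 - <<'E'
from h import *
toward([.4666,.0085,.036],down(-17.6))
E
```

```text
clock 3.73 pos [0.4741 0.0067 0.0724] dist 0.0373 n 1 rot/row [-0.263 -0.994 -0.513]
0 [-8.3, 0.8, 36.3] mm
```

Call:
send_rows(
  plan=[
    {"linear": [-0.004, 0, 0.009], "delta_rot": [-0.15, -0.5, -0.3], "fingers": 0.05},
    {"linear": [-0.003, 0, 0.009], "delta_rot": [-0.1, -0.3, -0.2], "fingers": 0.05},
    {"linear": [-0.0015, 0, 0.009], "delta_rot": [0, -0.2, 0], "fingers": 0.05},
    {"linear": [0, 0, 0], "delta_rot": [0, 0, 0], "fingers": 0.05},
    {"linear": [0, 0, 0], "delta_rot": [0, 0, 0], "fingers": 0.05},
  ],
)

```text
clock: 4.15
position: [0.4704, 0.0092, 0.0491]
ee_rot: [-0.0, 0.988, -0.153, 0.006]
contact_force: [0.3, -0.2, 0.0]
width: 0.05
```

```bash
python3 - <<'E'
from h import *
toward([.4666,.0085,.036],down(-17.6))
E
```

```text
clock 4.15 pos [0.4704 0.0092 0.0491] dist 0.0136 n 1 rot/row [-0.137 -0.626  0.023]
0 [-3.6, 1.8, 13.0] mm
```

Call:
send_rows(
  plan=[
    {"linear": [-0.0025, 0.001, 0.0075], "delta_rot": [-0.1, -0.5, 0], "fingers": 0.05},
    {"linear": [-0.0025, 0.001, 0.0075], "delta_rot": [-0.1, -0.4, 0], "fingers": 0.05},
    {"linear": [0, 0, 0], "delta_rot": [0, 0, 0], "fingers": 0.05},
    {"linear": [0, 0, 0], "delta_rot": [0, 0, 0], "fingers": 0.05},
  ],
)

```text
clock: 4.48
position: [0.4648, 0.0086, 0.0328]
ee_rot: [0.0, 0.988, -0.153, -0.003]
contact_force: [1.1, 0.2, 0.6]
width: 0.05
```

```bash
python3 - <<'E'
from h import *
toward([.4666,.0085,.036],down(-17.6))
E
```

```text
clock 4.48 pos [0.4648 0.0086 0.0328] dist 0.0037 n 1 rot/row [0.079 0.341 0.014]
0 [1.7, -0.4, -3.2] mm
```

Call:
send_rows(
  force=40,
  plan=[
    {"linear": [0.0015, 0, -0.003], "delta_rot": [0, 0.3, 0], "fingers": 0.05},
    {"linear": [0, 0, 0], "delta_rot": [0, 0, 0], "fingers": 0.0},
    {"linear": [0, 0, 0], "delta_rot": [0, 0, 0], "fingers": 0.0},
    {"linear": [0, 0, 0], "delta_rot": [0, 0, 0], "fingers": 0.0},
    {"linear": [0, 0, 0], "delta_rot": [0, 0, 0], "fingers": 0.0},
    {"linear": [0, 0, 0], "delta_rot": [0, 0, 0], "fingers": 0.0},
    {"linear": [0, 0, 0], "delta_rot": [0, 0, 0], "fingers": 0.0},
  ],
)

```text
clock: 5.07
position: [0.4669, 0.008, 0.0365]
ee_rot: [0.001, 0.988, -0.153, 0.0]
contact_force: [0.7, -0.7, -0.6]
width: 0.0115
```

```bash
python3 - <<'E'
from h import *
s=manip.get_state();print(s["contact_force"],s["width"])
print("euler",q2R(s["ee_rot"]).as_matrix().round(4))
toward([.385,.08,.036],down(0))
E
```

```text
[ 0.71042595 -0.70786356 -0.59488059] 0.011547310942737234
euler [[ 9.532e-01 -3.023e-01  4.000e-04]
 [-3.023e-01 -9.532e-01 -1.400e-03]
 [ 8.000e-04  1.200e-03 -1.000e+00]]
clock 5.07 pos [0.4669 0.008  0.0365] dist 0.109 n 3 rot/row [ 0.025 -0.013 -5.865]
0 [-33.3, -14.6, 0.1] mm
1 [-31.6, -17.9, 0.1] mm
2 [-29.6, -21.1, 0.1] mm
```

Call:
send_rows(
  plan=[
    {"linear": [-0.0165, -0.007, 0], "delta_rot": [0, 0, -2.9], "fingers": 0.0},
    {"linear": [-0.0165, -0.008, 0], "delta_rot": [0, 0, -2.9], "fingers": 0.0},
    {"linear": [-0.016, -0.0085, 0], "delta_rot": [0, 0, -2.9], "fingers": 0.0},
    {"linear": [-0.0155, -0.0095, 0], "delta_rot": [0, 0, -2.9], "fingers": 0.0},
    {"linear": [-0.015, -0.0105, 0], "delta_rot": [0, 0, -2.9], "fingers": 0.0},
    {"linear": [-0.0145, -0.011, 0], "delta_rot": [0, 0, -2.9], "fingers": 0.0},
    {"linear": [0, 0, 0], "delta_rot": [0, 0, 0], "fingers": 0.0},
    {"linear": [0, 0, 0], "delta_rot": [0, 0, 0], "fingers": 0.0},
  ],
)

```text
clock: 5.73
position: [0.384, 0.0799, 0.0365]
ee_rot: [0.001, 1.0, 0.005, 0.004]
contact_force: [0.2, 0.3, -1.0]
width: 0.0112
```

```bash
python3 - <<'E'
from h import *
s=manip.get_state();print(s["contact_force"],s["width"])
toward([.4004,.1553,.0365],down(13.6),6)
E
```

```text
[ 0.22946742  0.33764627 -1.019838  ] 0.011203909250725626
clock 5.73 pos [0.384  0.0799 0.0365] dist 0.0771 n 6 rot/row [ 0.032 -0.073 -2.179]
0 [2.8, -12.5, -0.0] mm
1 [3.3, -12.4, -0.0] mm
2 [3.8, -12.3, 0.0] mm
3 [4.3, -12.1, 0.0] mm
4 [4.7, -12.0, 0.0] mm
5 [5.2, -11.8, 0.0] mm
```

Call:
send_rows(
  plan=[
    {"linear": [0.003, -0.0125, 0], "delta_rot": [0, 0, -2.2], "fingers": 0.0},
    {"linear": [0.0035, -0.0125, 0], "delta_rot": [0, 0, -2.2], "fingers": 0.0},
    {"linear": [0.004, -0.0125, 0], "delta_rot": [0, 0, -2.2], "fingers": 0.0},
    {"linear": [0.0045, -0.012, 0], "delta_rot": [0, 0, -2.2], "fingers": 0.0},
    {"linear": [0.0045, -0.012, 0], "delta_rot": [0, 0, -2.2], "fingers": 0.0},
    {"linear": [0.005, -0.012, 0], "delta_rot": [0, 0, -2.2], "fingers": 0.0},
    {"linear": [0, 0, 0], "delta_rot": [0, 0, 0], "fingers": 0.0},
    {"linear": [0, 0, 0], "delta_rot": [0, 0, 0], "fingers": 0.0},
  ],
)

```text
clock: 6.4
position: [0.4059, 0.1556, 0.0362]
ee_rot: [0.003, 0.993, 0.12, 0.004]
contact_force: [-2.5, -1.9, 3.5]
width: 0.0112
```

```bash
python3 - <<'E'
from h import *
import pickle
C=cam("wrist");a=manip.get_image("wrist")
cv2.imwrite("pics/w3.png",a[:,:,::-1])
cv2.imwrite("pics/v5.png",cv2.resize(a[90:340,250:512,::-1],None,fx=2.4,fy=2.4,interpolation=cv2.INTER_CUBIC));pickle.dump(C,open("w3.pkl","wb"))
toward([.4004,.1553,.0365],down(13.6),6)
E
```

```text
clock 6.45 pos [0.4059 0.1555 0.0363] dist 0.0055 n 6 rot/row [ 0.059 -0.068  0.03 ]
0 [-0.9, -0.2, -0.0] mm
1 [-0.9, -0.2, -0.0] mm
2 [-0.9, -0.2, -0.0] mm
3 [-0.9, -0.2, -0.0] mm
4 [-0.9, -0.2, -0.0] mm
5 [-0.9, -0.2, -0.0] mm
```

View pics/v5.png

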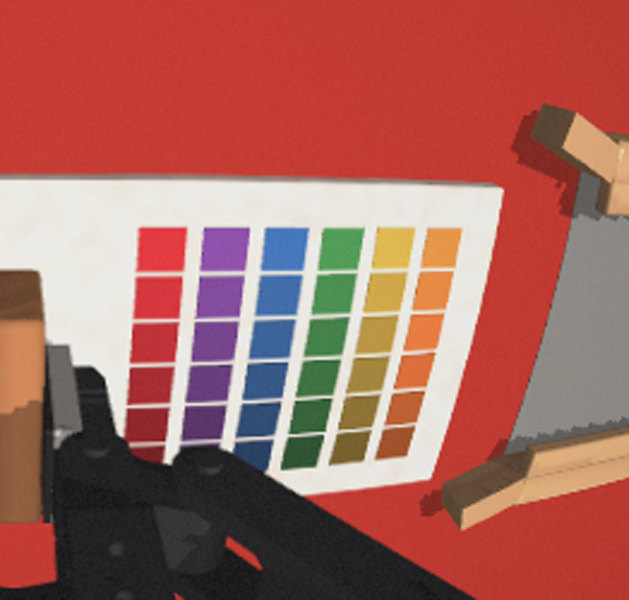

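The card lies flat in front of the mouth, aligned with the guides; its leading corners are at crop (501,187) and (433,478). I compare them with the frame model.

```bash
python3 - <<'E'
from h import *
import pickle
C=pickle.load(open("w3.pkl","rb"))
cr=lambda u,v:(250+u/2.4,90+v/2.4)
th=np.radians(13.6);O=np.array([.5997,.2035])
Rz=np.array([[np.cos(th),-np.sin(th)],[np.sin(th),np.cos(th)]])
F=lambda u,v,z:(Rz.T@(atz(C,cr(u,v),z,True)[:2]-O)*1000).round(1).tolist()
print("card lead L,R in frame mm",F(501,187,.006),F(433,478,.006))
print("guide L end face top",F(545,105,.014),F(577,113,.014),"floor line",F(535,140,0),F(565,152,0))
print("lip L corner",F(598,213,.014),"floor L",F(583,172,.0),F(573,215,0),"floor R",F(505,455,0))
print("guide R ",F(443,483,.014),F(462,528,0),F(462,513,.014),F(478,463,.014),F(530,455,.014),F(526,473,.014))
s=manip.get_state();Rt=q2R(s["ee_rot"]);print("tcp in frame",Rz.T@(s["position"][:2]-O),np.degrees(np.arctan2(*Rt.as_matrix()[[1,0],0])))
E
```

```text
card lead L,R in frame mm [-75.0, 45.2] [-72.1, -45.4]
guide L end face top [-70.7, 68.3] [-58.3, 67.3] floor line [-59.8, 57.1] [-46.8, 54.6]
lip L corner [-42.6, 41.3] floor L [-37.4, 49.3] [-38.3, 36.4] floor R [-37.8, -45.8]
guide R  [-74.4, -41.1] [-44.7, -76.0] [-61.6, -54.9] [-63.1, -35.5] [-41.0, -36.0] [-39.5, -43.1]
tcp in frame [-0.19967666 -0.00111805] 13.780893969889833
```

```bash
python3 - <<'E'
from h import *
import pickle
C=pickle.load(open("w3.pkl","rb"));a=cv2.imread("pics/w3.png").astype(int)
th=np.radians(13.6);O=np.array([.5997,.2035])
Rz=np.array([[np.cos(th),-np.sin(th)],[np.sin(th),np.cos(th)]])
F=lambda p,z:Rz.T@(atz(C,p,z,True)[:2]-O)*1000
w=a[:,:,1].astype(float)  # green: card ~230, red table ~60, grey floor ~130
def cross(line,thr,start,step):
    i=start
    while 0<i<len(line)-1 and (line[i]-thr)*(line[i+step]-thr)>0:i+=step
    return i+step*(thr-line[i])/(line[i+step]-line[i])
# side L edge (top in picture): scan columns upward from card
L=np.array([F((c,cross(w[:,c],140,180,-1)),.006) for c in range(262,455,6)])
E=np.array([F((cross(w[r],140,400 if r>250 else 448,1),r),.006) for r in range(174,284,5)])
G=[]
for r in range(185,262,5):
    seg=a[r];x=cross(seg[:,1].astype(float),90,int(cross(w[r],140,440 if r<230 else 420,1))+6,1);G.append(F((x,r),0))
G=np.array(G)
for n,P,ax in(("L edge",L,0),("lead",E,1),("floor mouth",G,1)):
    k=np.polyfit(P[:,ax],P[:,1-ax],1);res=P[:,1-ax]-np.polyval(k,P[:,ax]);print(n,"angle",np.degrees(np.arctan(k[0])).round(2),"mean",P.mean(0).round(1),"offset at 0",k[1].round(1),"res",np.abs(res).max().round(1))
E
```

```text
L edge angle 0.39 mean [-142.4   45.3] offset at 0 46.3 res 0.2
lead angle 12.87 mean [-74.    4.8] offset at 0 -75.1 res 35.8
floor mouth angle 35.34 mean [-51.9   4.6] offset at 0 -55.2 res 14.8
```

Call:
send_rows(
  plan=[
    {"linear": [0.008, -0.0015, 0], "delta_rot": [0.1, -0.1, 0], "fingers": 0.0},
    {"linear": [0.009, -0.0005, 0], "delta_rot": [0, 0, 0], "fingers": 0.0},
    {"linear": [0.009, 0, 0], "delta_rot": [0, 0, 0], "fingers": 0.0},
    {"linear": [0.009, 0, 0], "delta_rot": [0, 0, 0], "fingers": 0.0},
    {"linear": [0.009, 0, 0], "delta_rot": [0, 0, 0], "fingers": 0.0},
    {"linear": [0, 0, 0], "delta_rot": [0, 0, 0], "fingers": 0.0},
    {"linear": [0, 0, 0], "delta_rot": [0, 0, 0], "fingers": 0.0},
  ],
)

```text
clock: 7.03
position: [0.4397, 0.1628, 0.0364]
ee_rot: [0.002, 0.993, 0.116, -0.009]
contact_force: [-3.8, 2.2, 4.7]
width: 0.0113
```

```bash
cat >> h.py <<'E'
def tf(O=(.5997,.2035),yaw=13.6):
    s=manip.get_state();M=q2R(s["ee_rot"]).as_matrix();Z=R.from_euler("z",yaw,degrees=True)
    print("t",round(s["clock"],2),"tcp in frame mm",(Z.inv().apply(s["position"]-np.r_[O,0])*1000).round(1),"yaw rel",(np.degrees(np.arctan2(M[1,0],M[0,0]))-yaw).round(2),
     "F frame",Z.inv().apply(s["contact_force"]).round(1),"w",round(s["width"],4),"tilt",M[:2,2].round(4))
E
python3 - <<'E'
from h import *
tf()
a=manip.get_image("wrist");cv2.imwrite("pics/v6.png",cv2.resize(a[60:360,200:512,::-1],None,fx=1.9,fy=1.9,interpolation=cv2.INTER_CUBIC))
E
```

```text
t 7.03 tcp in frame mm [-165.1   -1.9   36.4] yaw rel -0.33 F frame [-3.2  3.1  4.7] w 0.0113 tilt [-0.0177 -0.0065]
```

View pics/v6.png

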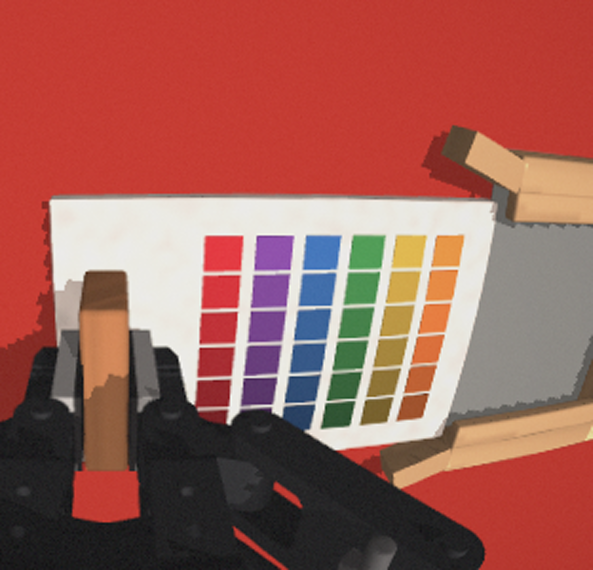

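The leading edge is entering the guides: its upper corner is at (494,200) and its lower corner at (440,438), close to the right guide. A sideways force of +3 N agrees with that. I correct 2–3 mm to the left and remove the tilt.

```bash
cat >> h.py <<'E'
def tof(x,y,z,yaw,n,O=(.5997,.2035),fy=13.6):
    toward(R.from_euler("z",fy,degrees=True).apply([x,y,z])+np.r_[O,0],down(yaw),n)
E
python3 - <<'E'
from h import *
tof(-.160,.0012,.0362,13.8,2)
E
```

```text
clock 7.08 pos [0.4397 0.1628 0.0364] dist 0.006 n 2 rot/row [ 0.065  0.53  -0.261]
0 [2.5, -1.6, 0.0] mm
1 [2.5, -1.6, 0.1] mm
```

Call:
send_rows(
  plan=[
    {"linear": [0.002, -0.0018, -0.0003], "delta_rot": [0, 0.5, -0.3], "fingers": 0.0},
    {"linear": [0.003, -0.0018, -0.0003], "delta_rot": [0, 0.5, -0.3], "fingers": 0.0},
    {"linear": [0, 0, 0], "delta_rot": [0, 0, 0], "fingers": 0.0},
    {"linear": [0, 0, 0], "delta_rot": [0, 0, 0], "fingers": 0.0},
  ],
)

```text
clock: 7.42
position: [0.4432, 0.1662, 0.0361]
ee_rot: [0.002, 0.993, 0.12, -0.001]
contact_force: [-2.1, 0.4, 3.9]
width: 0.0113
```

```bash
python3 - <<'E'
from h import *
tf();tof(-.130,.0012,.0362,13.8,4)
E
```

```text
t 7.42 tcp in frame mm [-160.9    0.5   36.1] yaw rel 0.15 F frame [-2.   0.9  3.9] w 0.0113 tilt [-0.0023 -0.0039]
clock 7.42 pos [0.4432 0.1662 0.0361] dist 0.0309 n 4 rot/row [ 0.046  0.046 -0.013]
0 [7.7, -0.2, -0.1] mm
1 [7.7, -0.2, -0.1] mm
2 [7.7, -0.2, -0.0] mm
3 [7.7, -0.2, -0.0] mm
```

Call:
send_rows(
  plan=[
    {"linear": [0.006, -0.0003, 0], "delta_rot": [0, 0.15, 0], "fingers": 0.0},
    {"linear": [0.006, -0.0003, 0], "delta_rot": [0, 0.15, 0], "fingers": 0.0},
    {"linear": [0.006, -0.0003, 0], "delta_rot": [0, 0.15, 0], "fingers": 0.0},
    {"linear": [0.006, -0.0003, 0], "delta_rot": [0, 0.15, 0], "fingers": 0.0},
    {"linear": [0.006, 0, 0], "delta_rot": [0, 0.15, 0], "fingers": 0.0},
    {"linear": [0, 0, 0], "delta_rot": [0, 0, 0], "fingers": 0.0},
    {"linear": [0, 0, 0], "delta_rot": [0, 0, 0], "fingers": 0.0},
  ],
)

```text
clock: 8.0
position: [0.4697, 0.1726, 0.0361]
ee_rot: [0.002, 0.993, 0.119, -0.0]
contact_force: [-4.4, 0.8, 5.6]
width: 0.0115
```

```bash
python3 - <<'E'
from h import *
tf();tof(-.100,.0015,.0362,13.8,5)
E
```

```text
t 8.0 tcp in frame mm [-133.6    0.5   36.1] yaw rel 0.08 F frame [-4.   1.8  5.6] w 0.0115 tilt [ 0.0005 -0.0045]
clock 8.0 pos [0.4697 0.1726 0.0361] dist 0.0336 n 5 rot/row [ 0.052  0.007 -0.025]
0 [6.7, -0.2, -0.0] mm
1 [6.7, -0.2, -0.0] mm
2 [6.7, -0.2, -0.0] mm
3 [6.7, -0.2, -0.0] mm
4 [6.7, -0.2, -0.0] mm
```

Call:
send_rows(
  plan=[
    {"linear": [0.0065, -0.0003, 0], "delta_rot": [0, 0.1, 0], "fingers": 0.0},
    {"linear": [0.0065, -0.0003, 0], "delta_rot": [0, 0.1, 0], "fingers": 0.0},
    {"linear": [0.0065, -0.0003, 0], "delta_rot": [0, 0.1, 0], "fingers": 0.0},
    {"linear": [0.0065, -0.0003, 0], "delta_rot": [0, 0.1, 0], "fingers": 0.0},
    {"linear": [0.0065, 0, 0], "delta_rot": [0, 0.1, 0], "fingers": 0.0},
    {"linear": [0.0065, 0, 0], "delta_rot": [0, 0.1, 0], "fingers": 0.0},
    {"linear": [0, 0, 0], "delta_rot": [0, 0, 0], "fingers": 0.0},
    {"linear": [0, 0, 0], "delta_rot": [0, 0, 0], "fingers": 0.0},
  ],
)

```text
clock: 8.67
position: [0.5038, 0.182, 0.0361]
ee_rot: [0.003, 0.993, 0.119, -0.002]
contact_force: [-4.5, -1.3, 7.5]
width: 0.0111
```

```bash
python3 - <<'E'
from h import *
tf()
E
```

```text
t 8.67 tcp in frame mm [-98.3   1.7  36.1] yaw rel 0.1 F frame [-4.7 -0.2  7.5] w 0.0111 tilt [-0.0027 -0.0058]
```

Call:
send_rows(
  plan=[
    {"linear": [0.005, 0, -0.0003], "delta_rot": [0.1, 0.1, 0], "fingers": 0.0},
    {"linear": [0.005, 0, 0], "delta_rot": [0.1, 0.1, 0], "fingers": 0.0},
    {"linear": [0.004, 0, 0], "delta_rot": [0.1, 0.1, 0], "fingers": 0.0},
    {"linear": [0.003, 0, 0], "delta_rot": [0, 0.1, 0], "fingers": 0.0},
    {"linear": [0.003, 0, 0], "delta_rot": [0, 0, 0], "fingers": 0.0},
    {"linear": [0, 0, 0], "delta_rot": [0, 0, 0], "fingers": 0.0},
  ],
)

```text
clock: 9.17
position: [0.5169, 0.1853, 0.0363]
ee_rot: [0.001, 0.993, 0.119, -0.007]
contact_force: [0.9, -0.8, 3.2]
width: 0.0112
```

```bash
python3 - <<'E'
from h import *
tf()
E
```

```text
t 9.17 tcp in frame mm [-84.8   1.8  36.3] yaw rel 0.12 F frame [ 0.7 -1.   3.2] w 0.0112 tilt [-0.0134 -0.003 ]
```

Not at the stop yet by force, so I push on.

Call:
send_rows(
  plan=[
    {"linear": [0.003, 0, 0], "delta_rot": [0, 0.3, 0], "fingers": 0.0},
    {"linear": [0.003, 0, 0], "delta_rot": [0, 0.3, 0], "fingers": 0.0},
    {"linear": [0.003, 0, 0], "delta_rot": [0, 0.2, 0], "fingers": 0.0},
    {"linear": [0.003, 0, 0], "delta_rot": [0, 0, 0], "fingers": 0.0},
  ],
)

```text
clock: 9.5
position: [0.5171, 0.1856, 0.0361]
ee_rot: [0.001, 0.993, 0.119, -0.012]
contact_force: [-8.2, -2.7, 8.5]
width: 0.011
```

```bash
python3 - <<'E'
from h import *
tf()
E
```

```text
t 9.5 tcp in frame mm [-84.5   2.   36.1] yaw rel 0.09 F frame [-8.6 -0.7  8.5] w 0.011 tilt [-0.0235 -0.0054]
```

The card stops at x = −84.5 mm (nominal −85) with 8.6 N against the stop, so it is home. Releasing.

Call:
send_rows(
  plan=[
    {"linear": [0, 0, 0], "delta_rot": [0, 0, 0], "fingers": 0.04},
    {"linear": [0, 0, 0], "delta_rot": [0, 0, 0], "fingers": 0.04},
    {"linear": [0, 0, 0], "delta_rot": [0, 0, 0], "fingers": 0.04},
    {"linear": [0, 0, -0.015], "delta_rot": [0, 0, 0], "fingers": 0.04},
    {"linear": [0, 0, -0.03], "delta_rot": [0, 0, 0], "fingers": 0.04},
    {"linear": [0, 0, -0.04], "delta_rot": [0, 0, 0], "fingers": 0.04},
    {"linear": [0, 0, -0.04], "delta_rot": [0, 0, 0], "fingers": 0.04},
    {"linear": [0, 0, -0.04], "delta_rot": [0, 0, 0], "fingers": 0.04},
    {"linear": [0, 0, -0.04], "delta_rot": [0, 0, 0], "fingers": 0.04},
    {"linear": [0, 0, 0], "delta_rot": [0, 0, 0], "fingers": 0.04},
    {"linear": [0, 0, 0], "delta_rot": [0, 0, 0], "fingers": 0.04},
  ],
)

```text
clock: 10.42
position: [0.5276, 0.1878, 0.2469]
ee_rot: [0.001, 0.993, 0.119, -0.008]
contact_force: [-0.0, 0.6, -1.2]
width: 0.0395
```

```bash
python3 - <<'E'
from h import *
import pickle
tf();C=cam("wrist");a=manip.get_image("wrist");pickle.dump(C,open("w5.pkl","wb"));cv2.imwrite("pics/w5.png",a[:,:,::-1])
cv2.imwrite("pics/v7.png",cv2.resize(a[100:300,200:440,::-1],None,fx=3,fy=3,interpolation=cv2.INTER_CUBIC))
E
```

```text
t 10.42 tcp in frame mm [-73.7   1.7 246.9] yaw rel 0.07 F frame [ 0.1  0.6 -1.2] w 0.0395 tilt [-0.0164 -0.0034]
```

View pics/v7.png

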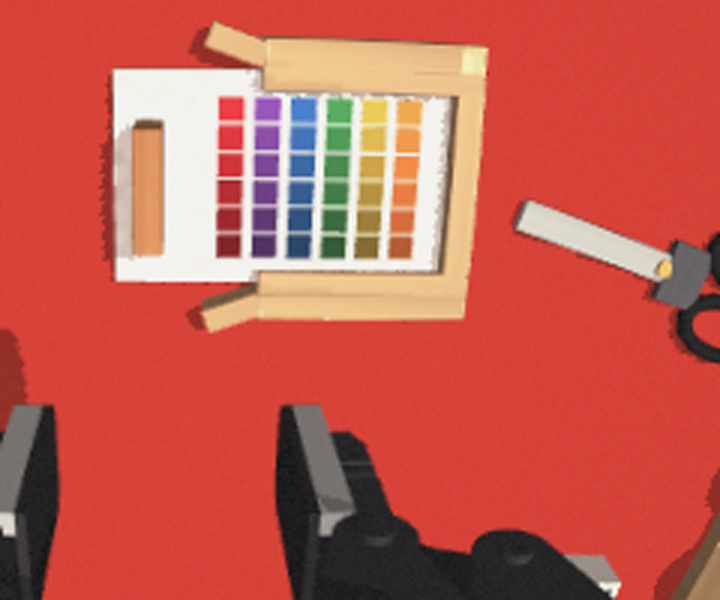

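The card lies under both lips, its tail edge at crop x≈113 and its leading edge at the stop (crop x≈445). I work the numbers out and refine the frame's pose.

```bash
python3 - <<'E'
from h import *
import pickle
C=pickle.load(open("w5.pkl","rb"))
cr=lambda L:[(200+u/3,100+v/3) for u,v in L]
x,e=fit(C,[(-.04,.038,.014),(-.04,-.038,.014),(.04,.038,.014),(.04,-.038,.014)],cr([(264,86),(258,275),(456,96),(443,272)]),[.6,.2035,.237]);print("frame",x.round(4),np.degrees(x[2]).round(2),e.tolist())
f=x
x,e=fit(C,[(-.07,.045,.006),(-.07,-.045,.006),(-.049,.025,.034),(-.049,-.025,.034)],cr([(113,69),(114,281),(163,127),(163,256)]),[.57,.195,.237]);print("card",x.round(4),np.degrees(x[2]).round(2),e.tolist())
c,s=np.cos(f[2]),np.sin(f[2]);d=x[:2]-f[:2];print("card in frame mm",np.array([c*d[0]+s*d[1],-s*d[0]+c*d[1]])*1000)
# next: viewing pose for the rest
toward([.46,-.17,.33],down(13.6))
E
```

```text
frame [0.5994 0.2063 0.2387] 13.68 [[-0.3, 1.1], [-0.0, -1.1], [0.4, -0.2], [-0.1, 0.2]]
card [0.5701 0.199  0.2336] 13.39 [[-0.1, -0.2], [0.2, -0.4], [0.0, 0.6], [-0.1, -0.1]]
card in frame mm [-30.15733417  -0.18693106]
clock 10.47 pos [0.5283 0.188  0.2474] dist 0.3737 n 10 rot/row [-0.003  0.084  0.008]
0 [-15.2, 33.2, -8.1] mm
1 [-15.2, 33.2, -8.1] mm
2 [-15.2, 33.2, -8.1] mm
3 [-15.2, 33.2, -8.1] mm
4 [-15.2, 33.2, -8.1] mm
5 [-15.1, 33.2, -8.2] mm
6 [-15.1, 33.2, -8.2] mm
7 [-15.1, 33.2, -8.2] mm
8 [-15.1, 33.2, -8.2] mm
9 [-15.1, 33.2, -8.2] mm
```

```bash
python3 - <<'E'
from h import *
toward([.52,-.27,.29],down(-76.4),14)
E
```

```text
clock 10.47 pos [0.5283 0.188  0.2474] dist 0.46 n 14 rot/row [0.046 0.049 6.434]
0 [-8.4, 31.6, -2.9] mm
1 [-4.8, 32.4, -3.0] mm
2 [-1.1, 32.7, -3.0] mm
3 [2.6, 32.6, -3.0] mm
4 [6.2, 32.1, -3.0] mm
5 [9.8, 31.2, -3.1] mm
6 [13.2, 29.9, -3.1] mm
7 [16.5, 28.2, -3.1] mm
8 [19.6, 26.2, -3.1] mm
9 [22.4, 23.9, -3.1] mm
10 [24.9, 21.2, -3.1] mm
11 [27.1, 18.3, -3.1] mm
12 [29.0, 15.1, -3.1] mm
13 [30.5, 11.8, -3.1] mm
```

Call:
send_rows(
  plan=[
    {"linear": [-0.0085, 0.0315, -0.003], "delta_rot": [0, 0, 6.4], "fingers": 0.06},
    {"linear": [-0.005, 0.0325, -0.003], "delta_rot": [0, 0, 6.4], "fingers": 0.06},
    {"linear": [-0.001, 0.0325, -0.003], "delta_rot": [0, 0, 6.4], "fingers": 0.06},
    {"linear": [0.0025, 0.0325, -0.003], "delta_rot": [0, 0, 6.4], "fingers": 0.06},
    {"linear": [0.006, 0.032, -0.003], "delta_rot": [0, 0, 6.4], "fingers": 0.06},
    {"linear": [0.01, 0.031, -0.003], "delta_rot": [0, 0, 6.4], "fingers": 0.06},
    {"linear": [0.013, 0.03, -0.003], "delta_rot": [0, 0, 6.4], "fingers": 0.06},
    {"linear": [0.0165, 0.028, -0.003], "delta_rot": [0, 0, 6.4], "fingers": 0.06},
    {"linear": [0.0195, 0.026, -0.003], "delta_rot": [0, 0, 6.4], "fingers": 0.06},
    {"linear": [0.0225, 0.024, -0.003], "delta_rot": [0, 0, 6.4], "fingers": 0.06},
    {"linear": [0.025, 0.021, -0.003], "delta_rot": [0, 0, 6.4], "fingers": 0.06},
    {"linear": [0.027, 0.018, -0.003], "delta_rot": [0, 0, 6.4], "fingers": 0.06},
  ],
)

```text
clock: 11.47
position: [0.5093, -0.2118, 0.2624]
ee_rot: [0.007, 0.838, -0.545, -0.019]
contact_force: [0.3, 0.6, 0.0]
width: 0.0601
```

```bash
python3 - <<'E'
from h import *
toward([.52,-.27,.29],down(-76.4))
E
```

```text
clock 11.47 pos [ 0.5093 -0.2118  0.2624] dist 0.0653 n 2 rot/row [0.999 0.59  5.134]
0 [28.5, 7.3, -14.3] mm
1 [29.1, 4.5, -14.1] mm
```

Call:
send_rows(
  plan=[
    {"linear": [0.028, 0.0075, -0.014], "delta_rot": [1, 0.6, 5], "fingers": 0.06},
    {"linear": [0.029, 0.0045, -0.014], "delta_rot": [1, 0.6, 5], "fingers": 0.06},
    {"linear": [0, 0, 0], "delta_rot": [0, 0, 0], "fingers": 0.06},
    {"linear": [0, 0, 0], "delta_rot": [0, 0, 0], "fingers": 0.06},
  ],
)

```text
clock: 11.8
position: [0.5173, -0.2796, 0.2811]
ee_rot: [0.002, 0.781, -0.625, -0.004]
contact_force: [-0.6, 0.4, -0.2]
width: 0.0603
```

```bash
python3 - <<'E'
from h import *
import pickle
C=cam("wrist");a=manip.get_image("wrist");pickle.dump(C,open("w6.pkl","wb"));cv2.imwrite("pics/w6.png",a[:,:,::-1])
for d in manip.masks_of("magnifier","wrist"):print(d["p"],d["extent"])
cv2.imwrite("pics/v8.png",cv2.resize(a[:,:,::-1],None,fx=1.56,fy=1.56,interpolation=cv2.INTER_CUBIC));tf()
E
```

```text
0.81 [226.5, 58.4, 285.5, 179.5]
0.8 [169.7, 161.0, 275.3, 246.7]
0.66 [196.7, 324.9, 277.4, 336.4]
0.53 [1.3, 37.7, 14.5, 115.6]
t 11.9 tcp in frame mm [-193.4 -449.1  281.2] yaw rel -90.81 F frame [ 0.2  0.9 -0.1] w 0.0597 tilt [-0.0095  0.0024]
```

View pics/v8.png

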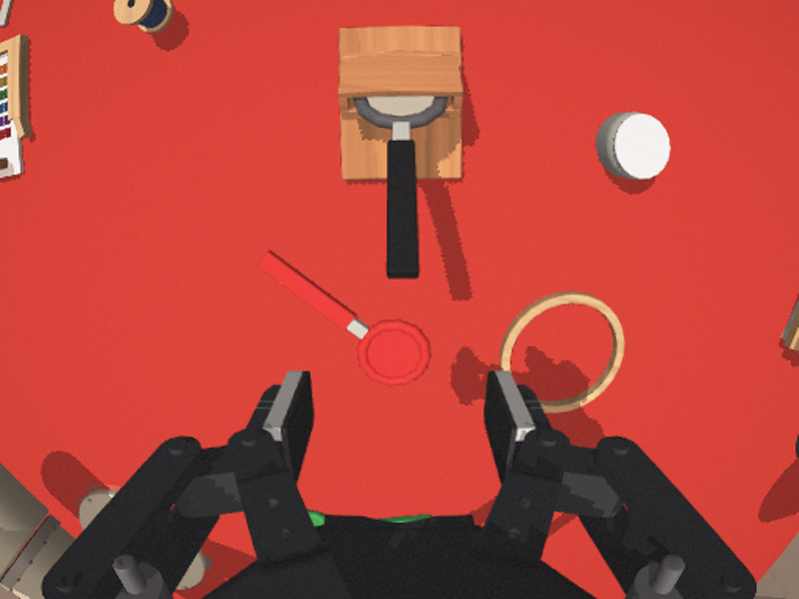

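The black-handled magnifier is in its brown rest: handle from (401,140) to (403,276), steel rim at (400,105), base's near corners at (343,178) and (462,180). I fit the pose.

```bash
python3 - <<'E'
from h import *
import pickle
C=pickle.load(open("w6.pkl","rb"))
k=np.sqrt(.5);m2r=lambda x,y,z:(k*x+k*z,y,.05-k*x+k*z)
mh=[m2r(-.15,.009,-.005),m2r(-.15,-.009,-.005),m2r(-.05,.009,.005),m2r(-.05,-.009,.005)]
ph=np.array([(388,277),(418,277),(388,140),(414,140)])/1.56
mb=[(-.065,.05,.012),(-.065,-.05,.012)];pb=np.array([(343,178),(462,180)])/1.56
for n,m,p in(("handle",mh,ph),("base",mb,pb),("all",mh+mb,np.r_[ph,pb])):
    x,e=fit(C,m,p,[.62,-.25,.237]);c,s=np.cos(x[2]),np.sin(x[2])
    g=m2r(-.112,0,0);print(n,x.round(4),np.degrees(x[2]).round(2),e.tolist(),"grip",np.round([x[0]+c*g[0]-s*g[1],x[1]+s*g[0]+c*g[1],g[2]],4))
E
```

```text
handle [ 0.6315 -0.2542  0.2361] 13.53 [[-0.8, 1.3], [0.8, 1.0], [-0.5, -1.6], [0.5, -1.8]] grip [ 0.5545 -0.2727  0.1292]
base [ 0.6317 -0.2571  0.2063] 11.82 [[-0.4, 0.0], [0.4, 0.0]] grip [ 0.5542 -0.2733  0.1292]
all [ 0.6316 -0.2552  0.2248] 12.88 [[-1.0, 1.4], [0.5, 1.4], [0.2, -1.5], [1.1, -1.5], [-0.9, 0.5], [-0.1, -0.9]] grip [ 0.5544 -0.2729  0.1292]
```

```bash
python3 - <<'E'
from h import *
toward([.5543,-.273,.205],down(-77),4)
E
```

```text
clock 11.9 pos [ 0.5174 -0.2785  0.2812] dist 0.0848 n 4 rot/row [ 0.125  0.064 -0.053]
0 [0.8, -9.5, 19.0] mm
1 [0.8, -9.4, 19.0] mm
2 [0.8, -9.4, 19.0] mm
3 [0.7, -9.4, 19.0] mm
```

Call:
send_rows(
  plan=[
    {"linear": [0.001, -0.0095, 0.019], "delta_rot": [0.1, 0.1, 0], "fingers": 0.06},
    {"linear": [0.001, -0.0095, 0.019], "delta_rot": [0.1, 0.1, 0], "fingers": 0.06},
    {"linear": [0.001, -0.0095, 0.019], "delta_rot": [0.1, 0.1, 0], "fingers": 0.06},
    {"linear": [0.0005, -0.0095, 0.019], "delta_rot": [0.1, 0.1, 0], "fingers": 0.06},
    {"linear": [0, 0, 0], "delta_rot": [0, 0, 0], "fingers": 0.06},
    {"linear": [0, 0, 0], "delta_rot": [0, 0, 0], "fingers": 0.06},
  ],
)

```text
clock: 12.4
position: [0.5546, -0.2638, 0.1987]
ee_rot: [0.001, 0.785, -0.619, -0.004]
contact_force: [0.3, -0.0, 0.4]
width: 0.0599
```

```bash
python3 - <<'E'
from h import *
toward([.5543,-.273,.134],down(-77),5)
E
```

```text
clock 12.4 pos [ 0.5546 -0.2638  0.1987] dist 0.0654 n 5 rot/row [0.066 0.05  0.094]
0 [1.8, 0.4, 12.9] mm
1 [1.8, 0.4, 12.9] mm
2 [1.8, 0.4, 12.9] mm
3 [1.8, 0.4, 12.9] mm
4 [1.8, 0.5, 12.9] mm
```

Call:
send_rows(
  plan=[
    {"linear": [0.005, 0.0005, 0.005], "delta_rot": [0.1, 0.1, 0.2], "fingers": 0.06},
    {"linear": [0.003, 0.0005, 0.013], "delta_rot": [0.1, 0.1, 0.2], "fingers": 0.06},
    {"linear": [0.001, 0.0005, 0.013], "delta_rot": [0.1, 0, 0.1], "fingers": 0.06},
    {"linear": [0, 0.0005, 0.013], "delta_rot": [0, 0, 0], "fingers": 0.06},
    {"linear": [0, 0.0005, 0.013], "delta_rot": [0, 0, 0], "fingers": 0.06},
    {"linear": [0, 0, 0], "delta_rot": [0, 0, 0], "fingers": 0.06},
    {"linear": [0, 0, 0], "delta_rot": [0, 0, 0], "fingers": 0.06},
  ],
)

```text
clock: 12.98
position: [0.5547, -0.2735, 0.1461]
ee_rot: [0.0, 0.784, -0.621, 0.004]
contact_force: [-0.2, 0.2, -0.6]
width: 0.0599
```

```bash
python3 - <<'E'
from h import *
toward([.5543,-.273,.134],down(-77),2)
a=manip.get_image("wrist");cv2.imwrite("pics/v9.png",cv2.resize(a[:,100:412,::-1],None,fx=1.5,fy=1.5))
E
```

```text
clock 12.98 pos [ 0.5547 -0.2735  0.1461] dist 0.0121 n 2 rot/row [-0.146 -0.202  0.117]
0 [-0.3, 0.2, 6.0] mm
1 [-0.3, 0.1, 6.0] mm
```

View pics/v9.png

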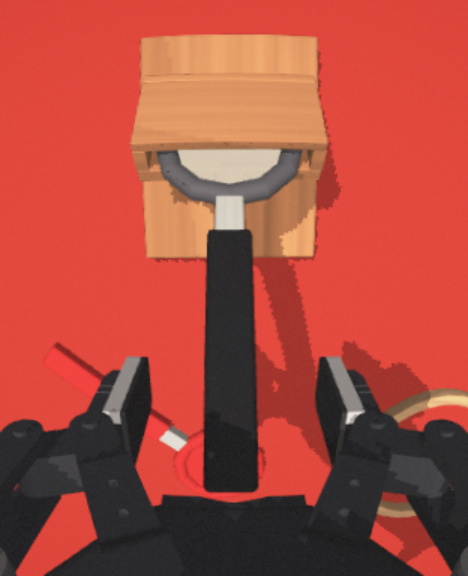

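The handle (x≈231) is centred between the pads (150 and 318) and parallel to them. I descend and grip.

Call:
send_rows(
  force=90,
  plan=[
    {"linear": [0, 0, 0.007], "delta_rot": [-0.1, -0.2, 0.1], "fingers": 0.06},
    {"linear": [0, 0, 0.007], "delta_rot": [-0.1, -0.2, 0.1], "fingers": 0.06},
    {"linear": [0, 0, 0], "delta_rot": [0, 0, 0], "fingers": 0.06},
    {"linear": [0, 0, 0], "delta_rot": [0, 0, 0], "fingers": 0.0},
    {"linear": [0, 0, 0], "delta_rot": [0, 0, 0], "fingers": 0.0},
    {"linear": [0, 0, 0], "delta_rot": [0, 0, 0], "fingers": 0.0},
    {"linear": [0, 0, 0], "delta_rot": [0, 0, 0], "fingers": 0.0},
    {"linear": [0, 0, 0], "delta_rot": [0, 0, 0], "fingers": 0.0},
    {"linear": [0, 0, 0], "delta_rot": [0, 0, 0], "fingers": 0.0},
  ],
)

```text
clock: 13.78
position: [0.5563, -0.2748, 0.1352]
ee_rot: [-0.001, 0.783, -0.622, 0.004]
contact_force: [0.1, -0.2, -0.8]
width: 0.0166
```

```bash
python3 - <<'E'
from h import *
s=manip.get_state();print(s["position"],s["width"],s["contact_force"])
k=.13*np.sqrt(.5);c,S=np.cos(np.radians(13.)),np.sin(np.radians(13.))
toward(s["position"]+[-k*c,-k*S,k],down(-77),8)
E
```

```text
[ 0.55634446 -0.27484572  0.13515938] 0.016559814018383485 [ 0.09508296 -0.20592976 -0.78545048]
clock 13.78 pos [ 0.5563 -0.2748  0.1352] dist 0.13 n 8 rot/row [-0.041 -0.032  0.003]
0 [0.0, 11.4, -11.6] mm
1 [0.0, 11.4, -11.5] mm
2 [0.0, 11.4, -11.5] mm
3 [0.0, 11.4, -11.5] mm
4 [0.0, 11.5, -11.5] mm
5 [0.0, 11.5, -11.5] mm
6 [0.0, 11.5, -11.5] mm
7 [0.0, 11.5, -11.5] mm
```

Call:
send_rows(
  plan=[
    {"linear": [0, 0.005, -0.005], "delta_rot": [0, 0, 0], "fingers": 0.0},
    {"linear": [0, 0.008, -0.008], "delta_rot": [0, 0, 0], "fingers": 0.0},
    {"linear": [0, 0.01, -0.01], "delta_rot": [0, 0, 0], "fingers": 0.0},
    {"linear": [0, 0.01, -0.01], "delta_rot": [0, 0, 0], "fingers": 0.0},
    {"linear": [0, 0, 0], "delta_rot": [0, 0, 0], "fingers": 0.0},
  ],
)

```text
clock: 14.2
position: [0.5218, -0.2827, 0.1711]
ee_rot: [-0.001, 0.783, -0.622, 0.004]
contact_force: [0.5, 0.2, -0.8]
width: 0.0165
```

```bash
python3 - <<'E'
from h import *
s=manip.get_state();print(s["width"],s["contact_force"])
k=.13*np.sqrt(.5);c,S=np.cos(np.radians(13.)),np.sin(np.radians(13.))
toward(np.array([.5563,-.2748,.1352])+[-k*c,-k*S,k],down(-77),7)
E
```

```text
0.016454825841716883 [ 0.49039071  0.1972165  -0.83851168]
clock 14.2 pos [ 0.5218 -0.2827  0.1711] dist 0.0796 n 7 rot/row [-0.059 -0.042  0.011]
0 [0.0, 8.0, -8.1] mm
1 [0.0, 8.0, -8.1] mm
2 [0.0, 8.0, -8.0] mm
3 [0.0, 8.0, -8.0] mm
4 [0.0, 8.1, -8.0] mm
5 [0.0, 8.1, -8.0] mm
6 [0.0, 8.1, -8.0] mm
```

Moving smoothly, 50 mm drawn. I carry on up the slope, then straight up.

Call:
send_rows(
  plan=[
    {"linear": [0, 0.008, -0.008], "delta_rot": [0, 0, 0], "fingers": 0.0},
    {"linear": [0, 0.01, -0.01], "delta_rot": [0, 0, 0], "fingers": 0.0},
    {"linear": [0, 0.012, -0.012], "delta_rot": [0, 0, 0], "fingers": 0.0},
    {"linear": [0, 0.012, -0.012], "delta_rot": [0, 0, 0], "fingers": 0.0},
    {"linear": [0, 0.012, -0.012], "delta_rot": [0, 0, 0], "fingers": 0.0},
    {"linear": [0, 0.006, -0.015], "delta_rot": [0, 0, 0], "fingers": 0.0},
    {"linear": [0, 0, -0.015], "delta_rot": [0, 0, 0], "fingers": 0.0},
    {"linear": [0, 0, -0.015], "delta_rot": [0, 0, 0], "fingers": 0.0},
    {"linear": [0, 0, 0], "delta_rot": [0, 0, 0], "fingers": 0.0},
    {"linear": [0, 0, 0], "delta_rot": [0, 0, 0], "fingers": 0.0},
  ],
)

```text
clock: 15.03
position: [0.4478, -0.2985, 0.2833]
ee_rot: [0.001, 0.782, -0.624, 0.005]
contact_force: [0.1, 0.8, -2.0]
width: 0.0164
```

```bash
python3 - <<'E'
from h import *
import pickle
s=manip.get_state();print(s["qpos"].round(2),s["width"],s["contact_force"],s["position"])
C=cam("wrist");a=manip.get_image("wrist");cv2.imwrite("pics/w10.png",a[:,:,::-1]);pickle.dump((C,s),open("w10.pkl","wb"))
cv2.imwrite("pics/v10.png",cv2.resize(a[:,100:412,::-1],None,fx=1.56,fy=1.56))
E
```

```text
[-0.72  0.2   1.54 -0.    1.39  0.63] 0.016419233425636587 [ 0.14195805  0.76543668 -1.9670683 ] [ 0.44780108 -0.29845278  0.28326412]
```

View pics/v10.png

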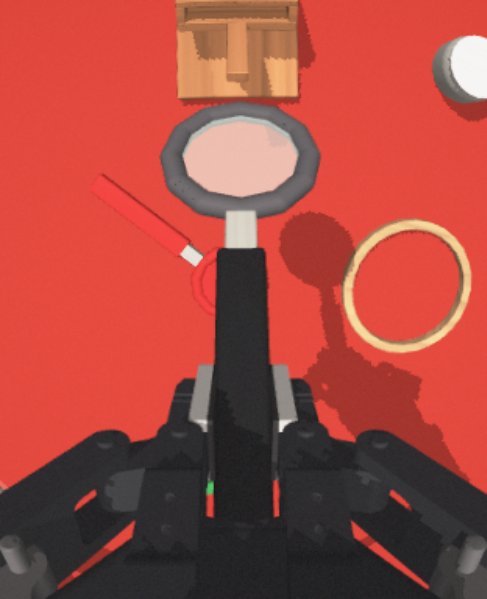

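The magnifier is clear of the rest, gripped squarely; the lens is at (240,160) and the rim spans x 161–320. I estimate its pitch in the hand.

```bash
python3 - <<'E'
from h import *
import pickle
C,s=pickle.load(open("w10.pkl","rb"));Rt=q2R(s["ee_rot"])
mod=np.array([(0,-.035,0),(0,.035,0),(-.05,-.009,.005),(-.05,.009,.005),(.035,0,.005),(-.035,0,.0)])
px=np.array([(320,158),(161,160),(267,248),(217,248),(240,102),(240,217)])/1.56+[100,0]
def P(v,mod=mod):
    th,d,h,yw,y0=v
    x=np.array([np.sin(yw)*np.cos(th),-np.cos(th)*np.cos(yw),np.sin(th)]);z=np.array([0,-np.sin(th),-np.cos(th)]);z-=x*(x@z);z/=np.linalg.norm(z);y=np.cross(z,x)
    return np.array([y0,0,.006+h])+(mod+[d,0,0])@np.array([x,y,z])
W=lambda Q:Rt.apply(Q)+s["position"]
for free in (0,1):
    r=least_squares(lambda v:np.r_[(proj(C,W(P(v)),True)-px).ravel(),(v[2])/.002,(v[1]-.112)/(.003)],[.78,.112,0,0,0])
    break
v=r.x;print("pitch deg",np.degrees(v[0]).round(2),"d",v[1].round(4),"h",v[2].round(4),"yaw",np.degrees(v[3]).round(2),"y0",v[4].round(4));print((proj(C,W(P(v)),True)-px).round(1).tolist())
L=P(v,np.array([[0,0,0],[1,0,0],[0,0,1]]));np.save("lens.npy",L)
print("lens in tool",L[0].round(4),"lens world",W(L[:1]).round(4),"normal tool",(L[2]-L[0]).round(3))
E
```

```text
pitch deg 46.7 d 0.1107 h -0.0001 yaw -0.95 y0 0.0003
[[0.0, 0.5], [-0.2, 0.1], [-0.4, -1.4], [-0.1, -1.1], [-0.2, -1.0], [0.8, 2.9]]
lens in tool [-0.001  -0.0759  0.0865] lens world [[ 0.5221 -0.2813  0.1971]] normal tool [-0.    -0.728 -0.686]
```

```bash
cat >> h.py <<'E'
LT=np.array([-.0005,-.0765,.086])
def final(phi=16,al=46,lens=(.5994,.2063,.155),n=None):
    Rt=down(phi-90)*R.from_euler("x",al,degrees=True); p=np.array(lens)-Rt.apply(LT)
    print("target tcp",p.round(4)); toward(p,Rt,n)
def lens():
    s=manip.get_state();Rt=q2R(s["ee_rot"]);x=Rt.apply([0,-np.cos(np.radians(46)),np.sin(np.radians(46))])
    print("lens est",(s["position"]+Rt.apply(LT)).round(4),"axis",x.round(3),"roll: jaw axis z",Rt.as_matrix()[2,0].round(3),"q",s["qpos"].round(2),"w",s["width"].round(4),"F",s["contact_force"].round(1))
E
python3 - <<'E'
from h import *
lens();final(n=18)
E
```

```text
Traceback (most recent call last):
  File "h.py", line 53, in lens
    print("lens est",(s["position"]+Rt.apply(LT)).round(4),"axis",x.round(3),"roll: jaw axis z",Rt.as_matrix()[2,0].round(3),"q",s["qpos"].round(2),"w",s["width"].round(4),"F",s["contact_force"].round(1))
                                                                                                                                                        ^^^^^^^^^^^^^^^^
AttributeError: 'float' object has no attribute 'round'
```

```bash
sed -i 's/s\["width"\].round(4)/round(s["width"],4)/' h.py; python3 - <<'E'
from h import *
lens();final(n=18)
E
```

```text
lens est [ 0.523  -0.2818  0.1977] axis [ 0.682  0.148 -0.716] roll: jaw axis z 0.009 q [-0.72  0.2   1.54 -0.    1.39  0.63] w 0.0164 F [-1.3  0.7  0.1]
target tcp [0.489  0.1741 0.1597]
clock 15.08 pos [ 0.448  -0.2986  0.2834] dist 0.4904 n 18 rot/row [ 2.542 -0.099 -0.154]
0 [-25.2, -8.0, 6.7] mm
1 [-25.1, -7.8, 7.1] mm
2 [-25.1, -7.5, 7.4] mm
3 [-25.1, -7.3, 7.8] mm
4 [-25.0, -7.0, 8.2] mm
5 [-25.0, -6.7, 8.5] mm
6 [-25.0, -6.4, 8.9] mm
7 [-24.9, -6.0, 9.2] mm
8 [-24.9, -5.7, 9.5] mm
9 [-24.9, -5.3, 9.8] mm
10 [-24.8, -4.9, 10.0] mm
11 [-24.8, -4.6, 10.3] mm
12 [-24.8, -4.2, 10.5] mm
13 [-24.8, -3.8, 10.7] mm
14 [-24.7, -3.3, 10.9] mm
15 [-24.7, -2.9, 11.1] mm
16 [-24.7, -2.5, 11.3] mm
17 [-24.6, -2.0, 11.4] mm
```

Call:
send_rows(
  plan=[
    {"linear": [-0.015, -0.005, 0], "delta_rot": [1.5, 0, 0], "fingers": 0.0},
    {"linear": [-0.025, -0.008, 0.002], "delta_rot": [2.5, -0.1, -0.1], "fingers": 0.0},
    {"linear": [-0.025, -0.0075, 0.003], "delta_rot": [2.5, -0.1, -0.1], "fingers": 0.0},
    {"linear": [-0.025, -0.0075, 0.004], "delta_rot": [2.5, -0.1, -0.1], "fingers": 0.0},
    {"linear": [-0.025, -0.007, 0.005], "delta_rot": [2.5, -0.1, -0.1], "fingers": 0.0},
    {"linear": [-0.025, -0.0065, 0.005], "delta_rot": [2.5, -0.1, -0.1], "fingers": 0.0},
    {"linear": [-0.025, -0.0065, 0.006], "delta_rot": [2.5, -0.1, -0.1], "fingers": 0.0},
    {"linear": [-0.025, -0.006, 0.006], "delta_rot": [2.5, -0.1, -0.1], "fingers": 0.0},
    {"linear": [-0.025, -0.0055, 0.007], "delta_rot": [2.5, -0.1, -0.1], "fingers": 0.0},
    {"linear": [-0.025, -0.005, 0.007], "delta_rot": [2.5, -0.1, -0.1], "fingers": 0.0},
    {"linear": [-0.025, -0.005, 0.008], "delta_rot": [2.5, -0.1, -0.1], "fingers": 0.0},
    {"linear": [-0.02, -0.004, 0.008], "delta_rot": [2.5, -0.1, -0.1], "fingers": 0.0},
  ],
)

```text
clock: 16.08
position: [0.4615, 0.0085, 0.2268]
ee_rot: [-0.204, 0.76, -0.598, 0.151]
contact_force: [0.3, 0.1, -1.1]
width: 0.0165
```

```bash
python3 - <<'E'
from h import *
lens();final(n=10)
E
```

```text
lens est [0.5669 0.0357 0.1895] axis [ 0.929  0.234 -0.285] roll: jaw axis z -0.014 q [-0.35 -0.09  2.12  0.44  0.73  0.71] w 0.0165 F [ 0.3  0.1 -1.1]
target tcp [0.489  0.1741 0.1597]
clock 16.08 pos [0.4615 0.0085 0.2268] dist 0.1808 n 10 rot/row [ 1.657 -0.065 -0.219]
0 [-15.3, -2.4, 9.3] mm
1 [-15.3, -2.2, 9.4] mm
2 [-15.3, -2.0, 9.5] mm
3 [-15.3, -1.7, 9.5] mm
4 [-15.2, -1.5, 9.6] mm
5 [-15.2, -1.3, 9.7] mm
6 [-15.2, -1.1, 9.7] mm
7 [-15.2, -0.9, 9.7] mm
8 [-15.2, -0.6, 9.8] mm
9 [-15.2, -0.4, 9.8] mm
```

Call:
send_rows(
  plan=[
    {"linear": [-0.015, -0.0025, 0.007], "delta_rot": [1.7, -0.1, -0.2], "fingers": 0.0},
    {"linear": [-0.015, -0.002, 0.007], "delta_rot": [1.7, -0.1, -0.2], "fingers": 0.0},
    {"linear": [-0.015, -0.002, 0.008], "delta_rot": [1.7, -0.1, -0.2], "fingers": 0.0},
    {"linear": [-0.015, -0.0015, 0.008], "delta_rot": [1.7, -0.1, -0.2], "fingers": 0.0},
    {"linear": [-0.015, -0.0015, 0.008], "delta_rot": [1.7, -0.1, -0.2], "fingers": 0.0},
    {"linear": [-0.015, -0.0015, 0.008], "delta_rot": [1.7, -0.1, -0.2], "fingers": 0.0},
    {"linear": [-0.015, -0.001, 0.008], "delta_rot": [1.7, -0.1, -0.2], "fingers": 0.0},
    {"linear": [-0.015, -0.001, 0.008], "delta_rot": [1.7, -0.1, -0.2], "fingers": 0.0},
    {"linear": [-0.012, -0.0005, 0.008], "delta_rot": [1.7, -0.1, -0.2], "fingers": 0.0},
    {"linear": [-0.01, -0.0005, 0.008], "delta_rot": [1.7, -0.1, -0.2], "fingers": 0.0},
    {"linear": [0, 0, 0], "delta_rot": [0, 0, 0], "fingers": 0.0},
    {"linear": [0, 0, 0], "delta_rot": [0, 0, 0], "fingers": 0.0},
  ],
)

```text
clock: 17.08
position: [0.4621, 0.1543, 0.1691]
ee_rot: [-0.302, 0.743, -0.559, 0.212]
contact_force: [-0.1, -0.0, -0.6]
width: 0.0164
```

```bash
python3 - <<'E'
from h import *
lens();final(n=2)
E
```

```text
lens est [0.5718 0.1878 0.1589] axis [ 0.957  0.287 -0.048] roll: jaw axis z -0.023 q [ 0.05  0.01  2.39  1.53  0.18 -0.11] w 0.0164 F [-0.1 -0.  -0.6]
target tcp [0.489  0.1741 0.1597]
clock 17.08 pos [0.4621 0.1543 0.1691] dist 0.0347 n 2 rot/row [ 1.369  0.688 -0.236]
0 [-5.5, -8.1, 14.3] mm
1 [-5.7, -7.8, 14.4] mm
```

```bash
python3 - <<'E'
from h import *
s=manip.get_state();Rt=q2R(s["ee_rot"]);l=s["position"]+Rt.apply(LT)
toward(s["position"]+np.array([.5994,.2063,.155])-l,Rt,6)
E
```

```text
clock 17.08 pos [0.4621 0.1543 0.1691] dist 0.0335 n 6 rot/row [0. 0. 0.]
0 [-1.6, -3.4, 4.1] mm
1 [-1.6, -3.4, 4.1] mm
2 [-1.6, -3.4, 4.1] mm
3 [-1.6, -3.4, 4.1] mm
4 [-1.6, -3.4, 4.1] mm
5 [-1.6, -3.4, 4.1] mm
```

Call:
send_rows(
  plan=[
    {"linear": [-0.0015, -0.0035, 0.004], "delta_rot": [0, 0, 0], "fingers": 0.0},
    {"linear": [-0.0015, -0.0035, 0.004], "delta_rot": [0, 0, 0], "fingers": 0.0},
    {"linear": [-0.0015, -0.0035, 0.004], "delta_rot": [0, 0, 0], "fingers": 0.0},
    {"linear": [-0.0015, -0.0035, 0.004], "delta_rot": [0, 0, 0], "fingers": 0.0},
    {"linear": [-0.0015, -0.0035, 0.004], "delta_rot": [0, 0, 0], "fingers": 0.0},
    {"linear": [-0.0015, -0.0035, 0.004], "delta_rot": [0, 0, 0], "fingers": 0.0},
    {"linear": [0, 0, 0], "delta_rot": [0, 0, 0], "fingers": 0.0},
  ],
)

```text
clock: 17.67
position: [0.4939, 0.172, 0.1663]
ee_rot: [-0.301, 0.743, -0.559, 0.213]
contact_force: [-0.1, 0.5, -0.7]
width: 0.0166
```

```bash
python3 - <<'E'
from h import *
lens();s=manip.get_state();Rt=q2R(s["ee_rot"]);l=s["position"]+Rt.apply(LT)
toward(s["position"]+np.array([.5994,.2063,.155])-l,Rt,3)
E
```

```text
lens est [0.6036 0.2054 0.1561] axis [ 0.957  0.286 -0.048] roll: jaw axis z -0.02 q [ 0.11  0.07  2.33  1.61  0.13 -0.15] w 0.0166 F [-0.1  0.5 -0.7]
clock 17.67 pos [0.4939 0.172  0.1663] dist 0.0044 n 3 rot/row [0. 0. 0.]
0 [-0.7, 1.2, -0.6] mm
1 [-0.7, 1.2, -0.6] mm
2 [-0.7, 1.2, -0.6] mm
```

The lens estimate is 4 mm from the frame's origin, at z 0.156, and about 3° off level. I check with the fixed cameras.

```bash
python3 - <<'E'
from h import *
im=[]
for c in("scene","side"):
    C=cam(c);a=manip.get_image(c)[:,:,::-1].copy()
    o=np.array([.5994,.2063,0]);p=proj(C,[o+[0,0,.156],o])
    print(c,p.round(0).tolist(),[(round(d["p"],2),np.round(d["extent"]).tolist()) for d in manip.find_in("magnifier",c)])
    x,y=p[0].astype(int);x=min(max(x,70),440);y=min(max(y,70),310)
    im.append(cv2.resize(a[y-70:y+70,x-70:x+70],(400,400),interpolation=cv2.INTER_CUBIC))
cv2.imwrite("pics/v11.png",np.hstack(im))
s=manip.get_state();print(s["qd"].round(4),s["qpos"].round(3),s["contact_force"],s["clock"])
E
```

```text
scene [[322.0, 229.0], [315.0, 258.0]] [(0.87, [175.0, 126.0, 217.0, 136.0]), (0.83, [306.0, 179.0, 332.0, 240.0]), (0.64, [164.0, 173.0, 208.0, 204.0]), (0.48, [384.0, 253.0, 428.0, 291.0])]
side [[299.0, 135.0], [297.0, 168.0]] [(0.97, [164.0, 248.0, 192.0, 292.0]), (0.77, [251.0, 233.0, 276.0, 273.0]), (0.56, [278.0, 130.0, 305.0, 139.0])]
[-0.0028 -0.0054  0.0064 -0.0011  0.0001 -0.0007] [ 0.113  0.066  2.337  1.608  0.134 -0.152] [ 0.06688706  0.92030881 -1.07598271] 17.8667
```

View pics/v11.png

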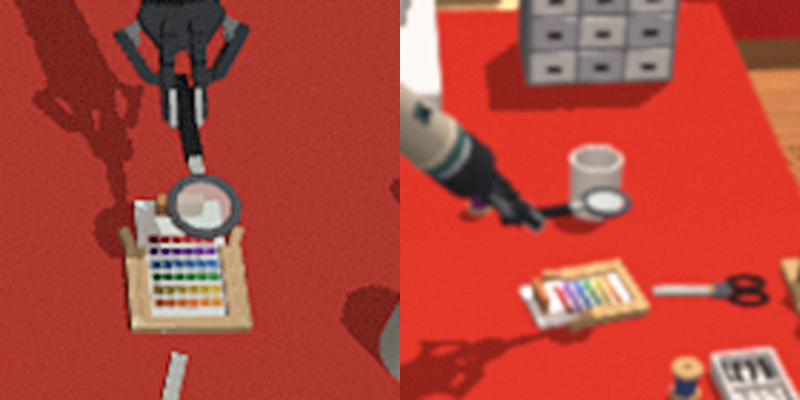

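The lens is within about 2–3 px of the expected point in both cameras, looks level, and the card is seated in the frame. I hand in.

```bash
python3 - <<'E'
from rig import manip
print(manip.sign_off())
E
```

```text
the job is handed in; nothing more can be done
None
```

The card is home in the frame, and the arm is holding the magnifier over it. I handed the job in at about 17.9 s of robot time; no verdict was reported.

- **Card:** I slid it under the lips by its bar until about 8.6 N of resistance showed it was against the stop, then released it. The picture fit put it at x = −30.2 mm, y = −0.2 mm in the frame, about 0.3° off square.
- **Magnifier:** I drew it up the slope out of its rest, and it is held by the handle at 90 N. The lens centre is about 4 mm from the frame's origin, 156 mm above the table and roughly 3° off level. Both fixed cameras put it within 2–3 pixels (about 5–7 mm) of where it should be.
- **Less certain:**
  - Joint 5 is at 0.134 rad, close to its lower limit of 0.11.
  - The final lens position comes from the handle's angle in the gripper, fitted from one wrist picture.
  - I kept clear of the bystanders, but did not measure whether any had moved.

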